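# Square a blood-typing tile into the reader's corner

### The arm

A 6-joint arm with a two-finger parallel gripper is mounted at the origin on the work surface. World frame = base frame: x ahead of the robot, y to its left, z up, the work surface at z = 0. Lengths are in m, angles in rad, forces in N, time in s.
With the tool pointing down it reaches from about 0.3 to 0.85 m from the base axis. Payload 4.2 kg.
Tool frame: the origin (TCP) lies midway between the tips of the shut fingers; the grasp point (between the pads) lies 19 mm behind it (r.grip_depth is the distance from the TCP to the grasp point, in m); z points along the fingers, y is the direction in which the jaws open and shut (so a half turn about z gives the same grasp; the last joint's range is limited). The gripper opens to 91 mm and grips with 3 to 60 N. Pads are 32 mm wide; open, the fingers measure 118 mm over their backs; the gripper's body (76 mm by 178 mm) begins 60 mm behind the grasp point.
Start: joints at [1.169, 0.32, 1.565, -0, 1.257, -0.02], TCP at [0.214, 0.534, 0.192] pointing down, gripper open.
Joint ranges: [-3.11, 3.11], [-0.84, 2.01], [0.21, 2.61], [-1.34, 4.49], [0.05, 2.63], [-2.56, 2.56]. Speed limits (rad/s): [2.57, 2.57, 3.14, 3.14, 3.14, 3.14].

### API

Orientations are given as a unit quaternion [w, x, y, z].
In Python, from workcell import r gives the robot as it stands.
- The arm moves only by the shell command python3 -m creep 'ROWS' [FORCE]. ROWS is JSON, a list of rows, each an object of numbers: "hand": the closure, from 0 (fully open) to 1 (shut); "x", "y", "z": the shift along the tool's x, y, z in cm; "spin": the turn about the tool's z in rad. A call has exactly 10 rows; each row is the pose to reach, as a shift and turn from the pose commanded when the call began, along the tool's axes at that moment; what a row does not reach only later rows make up. A row lasts 1/10 s, in which the tool goes at most 50 mm and 8.59 degrees, less where a joint would pass 70% of its speed; a pose out of reach is approached as far as the arm can. A call with a gripper value outside its range is refused whole. The fingers move at their own pace and stop on an object; FORCE is the grip in N (left out, the last holds). Time passes only in rows, so rows that repeat a pose let the fingers close, or fill a call up. It gives the time, the measured TCP pose, the force and the opening at its end, in the units of the state.
- r.get_state(): the state, without advancing time (a new reading comes with each control period).
- r.snapshot(name): name is "side" or "top"; returns the picture (384x512x3 uint8, red, green, blue); there is no depth.
- r.camera_params(name): a dict with "K" (3x3 intrinsics, pixels), "xyz" and "attitude" of the camera in the world. Camera axes: x right, y down, z forward; pixel columns grow to the right and rows downward; lengths in m; the calibration is good to about 2 mm. A picture is of the moment at which its call begins. camera_params takes no time and is no camera call.
- r.job_done(): hands the job in, once; it reports no verdict.
Trained networks look in the newest picture that a camera, given by its name, has taken for a name from the list of things; names that differ only in an ending like _2 or _b are one class to them, and where a whole thing is asked for, a point or a joint stands for the part that bears it (a point fixed in the world has none). Each returns a list of dicts, best first, with "p" (0 to 1); they miss things now and then, are a little off and sometimes report something else, mostly with a low value. They report only what shows in the picture. A call takes as long as a camera call. They do not tell look-alikes from the thing itself.
- r.boxes_of(camera, thing): "centre" ([column, row] in pixels, amid what is visible of it).
- r.masks_of(camera, thing): "mask" (384x512 bool, what is visible of it) and "centre" ([column, row] in pixels, amid what is visible of it).
- r.place_of(camera, thing): "centre" ([column, row] in pixels: a listed point, or the origin of a listed thing).
The state is a dict: "time_s": time; "joints": joint angles; "dq": joint speeds; "joint_efforts": joint torques, N m; "tcp_pos": TCP position; "eef_rot": TCP orientation; "force": force on the tool from outside, world axes, zero at the start; "torque": the same for the moment, N m; "grip_width": finger opening in m.
Only numpy, scipy, OpenCV 4.12 (cv2) and the standard library are available. Lean on these libraries where they do the work, as an engineer would, in place of code of your own. Each camera call takes 0.05 s, during which the arm holds its last target.

### The job

Take the green pusher out of its white stand and, touching the white glass tile with nothing but the pusher's rubber foot, gently slide the tile on the reader stage until it is home first against the blue long stop and then, along it, against the orange short stop, keeping a light steady press for a moment at each, so that it ends flush on both edges. Then put the pusher back upright in its stand and let go, leaving the jar and the reagent bottles where they are. The glass is delicate: never push it with more than about 15 N and never lift or tip it.

Things in the scene. Friction and masses are not known exactly. Their poses are not given: they have to be found in the camera images.
- stage: Fixed grey reader stage lying on the table, 180 (its x) x 220 (its y) mm, top surface 15 mm above the table. Origin: centre of its underside at table height. Its x axis points towards the blue long stop, its y axis away from the orange short stop; its yaw varies.
- long_stop: Blue straight stop fixed on the stage, 200 mm long along the stage's y, 10 mm thick, standing 12 mm above the stage top. Origin: centre of its underside, on the stage top; its inner face is 5 mm from there on the -x side (stage x = 80 mm).
- short_stop: Orange straight stop fixed on the stage, 160 mm long along the stage's x, 10 mm thick, 12 mm above the stage top. Origin: centre of its underside, on the stage top; its inner face is 5 mm from there on the +y side (stage y = -100 mm).
- stage_corner (a point): The square inner corner where the inner faces of the two stops meet, on the stage top; axes as the stage's.
- tile: Loose opal-glass blood-typing tile, white with 3 x 4 shallow round wells, 75 (its x) x 110 (its y) x 8 mm thick, 115 to 230 g, flat on the stage, short of both stops, turned up to 0.2 rad. Origin: centre of its underside. Slides with 0.5 to 2 N; 3 to 8 N against a stop is a good press. Home: axes parallel to the stage's, +x edge on the blue stop, -y edge on the orange stop.
- tile_corner (a point): The tile's corner (+x, -y) at its underside that belongs in the stage corner. The rubber foot does not slip easily along the tile's edge: a crooked tile with one corner on a stop jams when pushed at mid-edge, and squares up when pressed near the end that still stands off.
- pusher: Upright pusher, 100 mm tall, 60 g: a round black rubber foot of 16 mm diameter, 34 mm long, below a green square handle 20 x 20 mm that runs from 34 to 100 mm above the foot's end (black top band). Origin: centre of the foot's lower end; z up along the handle, x and y square to the handle's faces. Starts upright in the stand.
- stand: Fixed white block 70 x 70 x 40 mm on the table with a 21 mm square blind hole in the middle of its top, its mouth chamfered 2 mm, hole floor 10 mm above the table. Origin: centre of its underside; z up, x and y square to its sides and to the hole. It can be on either side of the stage.
- jar: Clear jar with red lid, 56 mm diameter, 75 mm tall, a bystander, on the side of the stage away from the stand. Origin: centre of its underside.
- reagent_blue: Small amber bottle with blue cap, 32 mm diameter, 70 mm tall, a bystander standing beyond the stage. Origin: centre of its underside.
- reagent_yellow: Small amber bottle with yellow cap, 32 mm diameter, 70 mm tall, a bystander standing beyond the stage. Origin: centre of its underside.
Not all that is in view belongs to the job. There is more than one size of the pusher; the one meant has the size given above. Of the things that look like the tile, the smaller one is meant.

How it is judged:
On the way, in this order (a step that is already met when the one before it is completed fails the run):
1. the pusher is lifted out of its stand in the gripper (z of pusher in the frame of stand above 0.05 m and contact force between the fingers and pusher above 1 N), for 0.2 s.
2. the pusher presses the tile against the blue long stop (contact force between tile and long_stop above 0.5 N and contact force between pusher and tile above 0.5 N), for 0.15 s.
3. the pusher presses the tile against the orange short stop (contact force between tile and short_stop above 0.5 N and contact force between pusher and tile above 0.5 N), for 0.15 s.
At the end, for the whole second after the job is handed in: The tile lies flat and at rest on the stage with its corner within 1.5 mm of each stop's face and its edges parallel to the stops within 0.015 rad; the pusher stands upright (within 0.2 rad) and at rest, fully down in the stand's hole (within 4 mm of its floor), released (x of tile_corner in the frame of stage_corner above -0.0015 m and y of tile_corner in the frame of stage_corner below 0.0015 m and angle between the x axis of tile and the x axis of stage, either way round below 0.015 rad and z of tile_corner in the frame of stage_corner below 0.002 m and angle between tile's own z axis and vertical below 0.03 rad and linear speed of each of tile, pusher below 0.01 m/s and horizontal distance between pusher and stand below 0.006 m and z of pusher in the frame of stand below 0.014 m and angle between pusher's own z axis and vertical below 0.2 rad and contact force between the fingers and pusher below 0.1 N); the robot touches nothing.
It fails at once if the pusher presses the tile with more than 15 N (contact force between pusher and tile above 15 N).
It fails at once if the gripper or arm touches the tile (contact force between any of the fingers, the arm and tile above 0.3 N).
It fails at once if the tile is lifted or tipped (angle between tile's own z axis and vertical above 0.1 rad or z of tile_corner in the frame of stage_corner above 0.008 m).
It fails at once if a bystander is moved by more than 15 mm or tipped (distance of any of jar, reagent_blue, reagent_yellow from where it was at the start of the episode above 0.015 m or angle between any of jar, reagent_blue, reagent_yellow's own z axis and vertical above 0.2 rad).
It also fails if it takes over 70 s, if anything falls off the work surface, if the arm or the gripper's body presses on something with over 40 N, if the wrist force passes 120 N, or if a joint passes its speed limit or range.

## Working session

There is one attempt and no reset: what is moved stays moved. The work goes in short steps, Python scripts to look and compute and a shell command to move; the robot and the scene stay as the last step left them, time stands still between calls to the robot, and variables do not carry over. Pictures are saved under pics/ and viewed, and the job is handed in when it is done.

```bash
mkdir -p pics; ls; python3 - <<'E'
from workcell import r
import cv2
for n in ("side","top"):
    im=r.snapshot(n); cv2.imwrite(f"pics/{n}0.png",im[:,:,::-1])
    print(n,r.camera_params(n))
s=r.get_state();print(s)
E
```

```text
pics
side {'K': array([[393.5733195 ,   0.        , 253.74397969],
       [  0.        , 393.5733195 , 185.74791733],
       [  0.        ,   0.        ,   1.        ]]), 'xyz': array([-0.01069719, -0.66444682,  0.60509001]), 'attitude': array([-0.44620157,  0.81074104, -0.3306402 ,  0.18514909])}
top {'K': array([[400.82297651,   0.        , 259.71494821],
       [  0.        , 400.82297651, 191.89643272],
       [  0.        ,   0.        ,   1.        ]]), 'xyz': array([ 0.40729979, -0.0382589 ,  1.08003144]), 'attitude': array([ 0.06655563, -0.69842422,  0.71111439, -0.04571968])}
{'time_s': 0.1, 'joints': array([ 1.16901837e+00,  3.20221632e-01,  1.56556693e+00, -3.89542223e-05,
        1.25736938e+00, -1.99929474e-02]), 'dq': array([-0.00016478, -0.00129053, -0.00148065, -0.00058349,  0.00058214,
        0.00035801]), 'joint_efforts': array([ 1.27115010e-03, -4.13342679e+01, -2.32508415e+01,  7.28781126e-02,
        4.21452709e-02, -5.46351453e-05]), 'tcp_pos': array([0.21405068, 0.53315211, 0.19140417]), 'eef_rot': array([-1.45714740e-04,  1.89729294e-01,  9.81836128e-01, -7.69184140e-04]), 'force': array([ 0.64340372, -0.73315262,  0.1190639 ]), 'torque': array([-0.0412201 ,  0.00977726,  0.0152272 ]), 'grip_width': 0.09133418343345484}
```

View pics/side0.png

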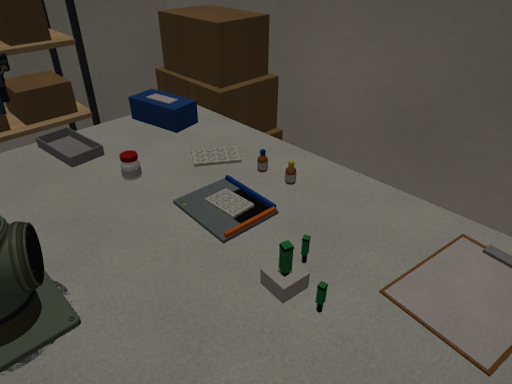

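View pics/top0.png

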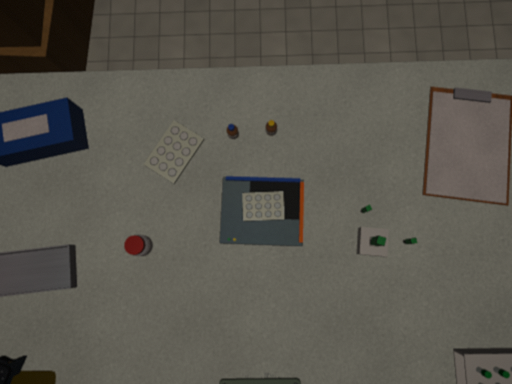

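```bash
cat > h.py <<'E'
from workcell import r
import numpy as np, cv2
from scipy.spatial.transform import Rotation as R
def cam(n):
    p=r.camera_params(n);q=p["attitude"];return p["K"],np.array(p["xyz"]),R.from_quat([q[1],q[2],q[3],q[0]]).as_matrix()
def px2w(n,uv,z):
    K,c,M=cam(n);d=M@np.linalg.inv(K)@[uv[0],uv[1],1];return c+d*(z-c[2])/d[2]
def w2px(n,P):
    K,c,M=cam(n);v=K@(M.T@(np.array(P)-c));return v[:2]/v[2]
def tri(a,b):
    A=[];B=[]
    for n,uv in (("side",a),("top",b)):
        K,c,M=cam(n);d=M@np.linalg.inv(K)@[uv[0],uv[1],1];d/=np.linalg.norm(d);P=np.eye(3)-np.outer(d,d);A.append(P);B.append(P@c)
    return np.linalg.solve(sum(A),sum(B))
E
python3 - <<'E'
from h import *
for n in ("side","top"):
    for t in ("pusher","stand","tile","tile_corner","stage_corner","stage","long_stop","short_stop","jar","reagent_blue","reagent_yellow"):
        print(n,t,[(round(d["p"],2),np.round(d["centre"],1)) for d in r.place_of(n,t)])
E
```

```text
side pusher [(0.94, array([281.9, 279.1])), (0.69, array([319.9, 308.8])), (0.52, array([303.6, 262.9]))]
side stand []
side tile [(0.61, array([230.8, 201.5])), (0.57, array([214.7, 156.9]))]
side tile_corner [(0.92, array([195.6, 166.2])), (0.75, array([252.7, 204.9]))]
side stage_corner [(0.76, array([271.4, 206.6]))]
side stage [(0.75, array([223. , 211.5]))]
side long_stop [(0.61, array([250.7, 190.8]))]
side short_stop [(0.58, array([249.6, 224.5]))]
side jar [(0.68, array([131.8, 177.1]))]
side reagent_blue [(0.38, array([248.4, 192. ]))]
side reagent_yellow []
top pusher [(0.57, array([402. , 241.4])), (0.5, array([372.2, 245. ])), (0.39, array([362.2, 210.5])), (0.19, array([371.6, 242.7]))]
top stand [(0.81, array([369.2, 242.7]))]
top tile [(0.78, array([174.5, 150.8])), (0.62, array([263.5, 207.9])), (0.44, array([371.4, 246.5])), (0.43, array([264.3, 180.9]))]
top tile_corner [(0.73, array([284.7, 188.1])), (0.72, array([371.3, 242.1])), (0.65, array([174.2, 182.1]))]
top stage_corner [(0.68, array([298.9, 183.7])), (0.57, array([238.9, 133.8]))]
top stage [(0.64, array([261.9, 211.7]))]
top long_stop [(0.65, array([261.7, 179. ]))]
top short_stop [(0.79, array([305.2, 208.9]))]
top jar [(0.78, array([144.2, 245.2])), (0.24, array([236.5, 135.1]))]
top reagent_blue [(0.49, array([238.1, 134.3]))]
top reagent_yellow [(0.68, array([270.1, 131.9]))]
```

```bash
python3 - <<'E'
import cv2
a=cv2.imread("pics/side0.png");b=cv2.imread("pics/top0.png")
f=lambda im,x0,x1,y0,y1,k:cv2.convertScaleAbs(cv2.resize(im[y0:y1,x0:x1],None,fx=k,fy=k,interpolation=cv2.INTER_CUBIC),alpha=1.7)
cv2.imwrite("pics/c1.png",f(a,250,340,225,320,6))
cv2.imwrite("pics/c2.png",f(a,165,285,170,240,6))
cv2.imwrite("pics/c3.png",f(b,345,425,195,265,7))
cv2.imwrite("pics/c4.png",f(b,210,315,168,253,7))
E
```

```text
(no output)
```

View pics/c1.png

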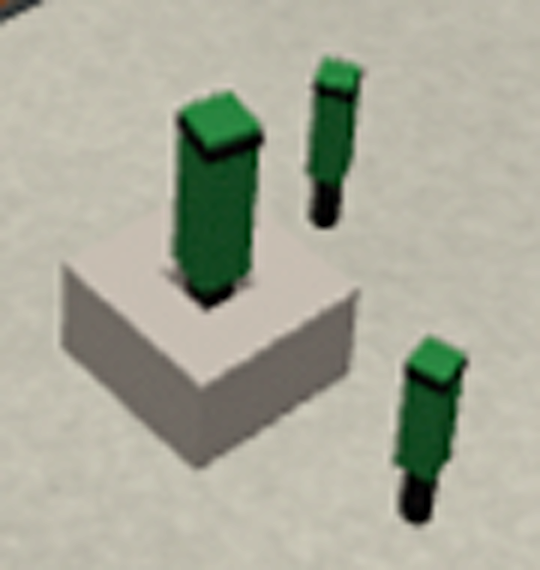

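View pics/c2.png

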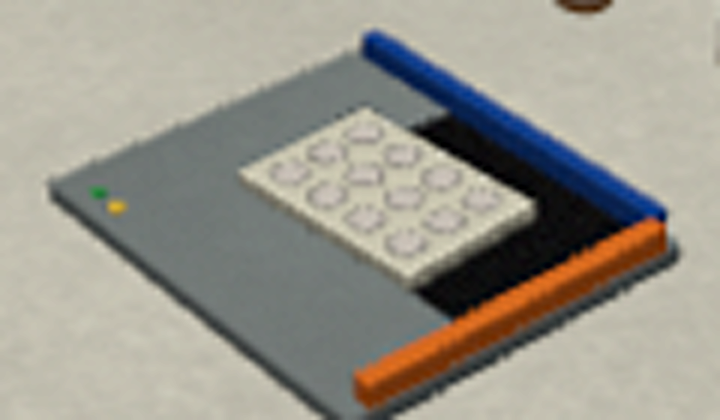

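View pics/c3.png

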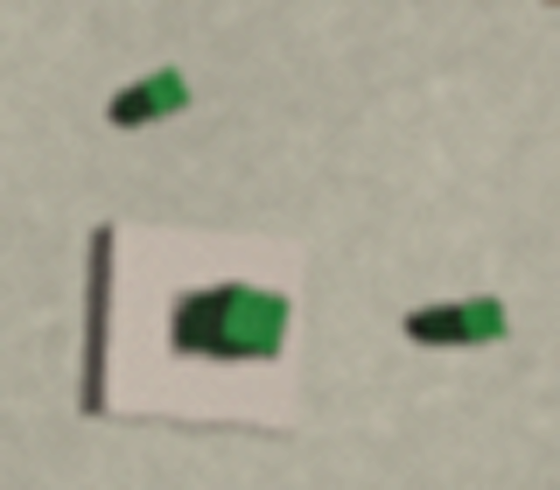

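View pics/c4.png

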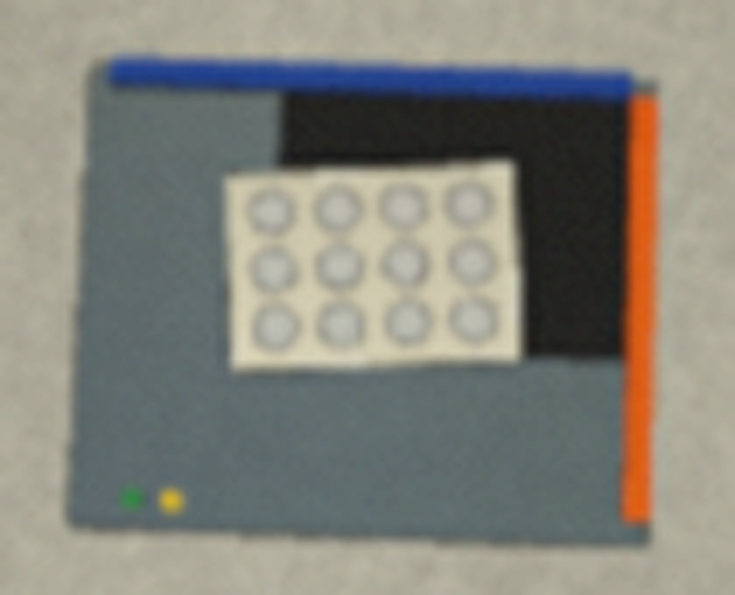

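```bash
python3 - <<'E'
from h import *
def top(c,o,z,n="top",k=7):
    # crop px -> full px (cubic resize centre convention)
    uv=((c[0]+.5)/k-.5+o[0],(c[1]+.5)/k-.5+o[1]); return px2w(n,uv,z)
o4=(210,168);o3=(345,195)
print("tile top"); 
for c in [(224,177),(515,161),(523,358),(232,369)]: print(np.round(top(c,o4,.023)*1000,1))
print("tile side cam");
for c in [(368,106),(537,207),(410,283),(240,174)]: print(np.round(top(c,(165,170),.023,"side",6)*1000,1))
print("long stop top inner L,R z27"); 
for c in [(110,84),(630,98)]: print(np.round(top(c,o4,.027)*1000,1))
print("short inner"); 
for c in [(631,97),(622,520)]: print(np.round(top(c,o4,.027)*1000,1))
print("side: blue inner top, orange inner top")
for c in [(362,42),(652,217),(655,221),(357,378)]: print(np.round(top(c,(165,170),.027,"side",6)*1000,1))
print("stand top corners");
for c in [(113,222),(304,240),(295,430),(103,410)]: print(np.round(top(c,o3,.040)*1000,1))
for c in [(62,265),(202,386),(358,290)]: print(np.round(top(c,(250,225),.040,"side",6)*1000,1))
print("pusher top z110")
for c in [(237,286),(289,298),(278,356),(223,344)]: print(np.round(top(c,o3,.110)*1000,1))
for c in [(178,120),(230,92),(263,134),(211,153)]: print(np.round(top(c,(250,225),.110,"side",6)*1000,1))
for t,z in (("jar",0),("reagent_blue",0),("reagent_yellow",0)):
  d=r.place_of("top",t); print(t,[np.round(px2w("top",x["centre"],z)*1000) for x in d[:1]])
E
```

```text
tile top
[575.5  40.3  23. ]
[579.4 -70.9  23. ]
[504.1 -72.1  23. ]
[501.9  37.8  23. ]
tile side cam
[578.6  39.5  23. ]
[577.5 -72.2  23. ]
[501.7 -74.7  23. ]
[501.6  36.6  23. ]
long stop top inner L,R z27
[611.8  83.4  27. ]
[ 602.1 -115.1   27. ]
short inner
[ 602.5 -115.5   27. ]
[ 442.7 -107.2   27. ]
side: blue inner top, orange inner top
[609.9  79.5  27. ]
[ 603.3 -115.6   27. ]
[ 602.1 -118.5   27. ]
[ 442.6 -110.    27. ]
stand top corners
[ 479.4 -267.4   40. ]
[ 471.6 -336.5   40. ]
[ 402.9 -328.8   40. ]
[ 411.2 -260.    40. ]
[ 408.8 -260.    40. ]
[ 402.3 -328.9   40. ]
[ 471.  -336.9   40. ]
pusher top z110
[ 452.  -292.8  110. ]
[ 447.6 -310.1  110. ]
[ 428.1 -305.1  110. ]
[ 432.5 -286.8  110. ]
[ 429.3 -290.3  110. ]
[ 451.5 -292.7  110. ]
[ 443.6 -313.5  110. ]
[ 425.1 -308.   110. ]
jar [array([442., 306.,   0.])]
reagent_blue [array([745.,  50.,   0.])]
reagent_yellow [array([750., -39.,   0.])]
```

The pusher in the stand at side (286,262) / top (377,241) is the right one. It's the only one in the white stand, and its top measures about 20 mm square. The two standing loose at side (320,296) and (305,250) are thinner and shorter. The right tile is the one on the stage at side (230,203), measuring 75 x 110 mm. The larger one at side (215,156) lies off the stage. The enlarged crops above confirm both.

```bash
cat >> h.py <<'E'
def st():
    s=r.get_state();q=s["eef_rot"];M=R.from_quat([q[1],q[2],q[3],q[0]]).as_matrix()
    return s,np.array(s["tcp_pos"]),M,np.arctan2(M[1,1],M[0,1])
def go(x,y,z,psi):
    "mm, tool-y yaw -> rows in cm"
    s,p,M,ps=st(); d=M.T@(np.array([x,y,z])/1000-p)*100
    print("t",round(s["time_s"],2),"tcp",np.round(p*1000,1),"yaw",round(ps,3),"tilt",np.round(M[:2,2],4),"grip",round(s["grip_width"]*1000,1),"F",np.round(s["force"],1))
    print("shift cm",np.round(d,2),"spin",round(-(psi-ps),3))
E
python3 - <<'E'
from h import *
go(441,-298.5,160,-.26)
for c in [(125,105),(415,325)]: print(np.round(px2w("top",(c[0]/7+345,c[1]/7+195),0)*1000))
E
```

```text
t 1.35 tcp [214.2 533.6 192.2] yaw 1.189 tilt [0. 0.] grip 91.3 F [ 0.3 -0.1  0.2]
shift cm [-52.05 -68.77   3.21] spin 1.449
[ 526. -284.    0.]
[ 440. -389.    0.]
```

```bash
python3 -m creep '[{"hand":0.2,"x":-3,"y":-4,"z":0,"spin":0.08},{"hand":0.2,"x":-6,"y":-8,"z":0,"spin":0.16},{"hand":0.2,"x":-9,"y":-12,"z":0,"spin":0.25},{"hand":0.2,"x":-12,"y":-15.9,"z":0,"spin":0.33},{"hand":0.2,"x":-15,"y":-19.8,"z":0,"spin":0.41},{"hand":0.2,"x":-18,"y":-23.8,"z":0,"spin":0.5},{"hand":0.2,"x":-21,"y":-27.8,"z":0,"spin":0.58},{"hand":0.2,"x":-24,"y":-31.7,"z":0,"spin":0.66},{"hand":0.2,"x":-27,"y":-35.7,"z":0,"spin":0.75},{"hand":0.2,"x":-30,"y":-39.6,"z":0,"spin":0.83}]' 40
python3 -c "
from h import *
go(441,-298.5,160,-.26)"
```

```text
time_s: 2.35
tcp_pos: [0.3452, 0.0525, 0.1926]
eef_rot: [0.001, 0.571, 0.821, 0.001]
force: [2.2, -0.4, -0.6]
grip_width: 0.073
t 2.35 tcp [345.2  52.5 192.6] yaw 0.356 tilt [0.0017 0.0004] grip 73.0 F [ 2.2 -0.4 -0.6]
shift cm [-36.23  -3.25   3.26] spin 0.616
```

```bash
python3 -m creep '[{"hand":0.2,"x":-4,"y":-0.4,"z":0,"spin":0.07},{"hand":0.2,"x":-8,"y":-0.7,"z":0,"spin":0.14},{"hand":0.2,"x":-12,"y":-1.1,"z":0,"spin":0.2},{"hand":0.2,"x":-16,"y":-1.5,"z":0,"spin":0.27},{"hand":0.2,"x":-20,"y":-1.8,"z":0,"spin":0.34},{"hand":0.2,"x":-24,"y":-2.2,"z":0.5,"spin":0.42},{"hand":0.2,"x":-28,"y":-2.5,"z":1,"spin":0.5},{"hand":0.2,"x":-32,"y":-2.9,"z":2,"spin":0.57},{"hand":0.2,"x":-36.2,"y":-3.3,"z":3,"spin":0.616},{"hand":0.2,"x":-36.2,"y":-3.3,"z":3.2,"spin":0.616}]'
python3 -c "
from h import *
im=r.snapshot('side'); cv2.imwrite('pics/s1.png',im[:,:,::-1])
go(441,-298.5,54,-.26)"
```

```text
time_s: 3.35
tcp_pos: [0.4422, -0.3003, 0.1586]
eef_rot: [0.0, 0.793, 0.609, -0.0]
force: [0.2, 0.6, -0.4]
grip_width: 0.0731
t 3.4 tcp [ 441.2 -297.6  158.6] yaw -0.26 tilt [-0.0018  0.0014] grip 72.9 F [-0.5  0.7 -1.4]
shift cm [-0.1   0.03 10.46] spin 0.0
```

View pics/s1.png

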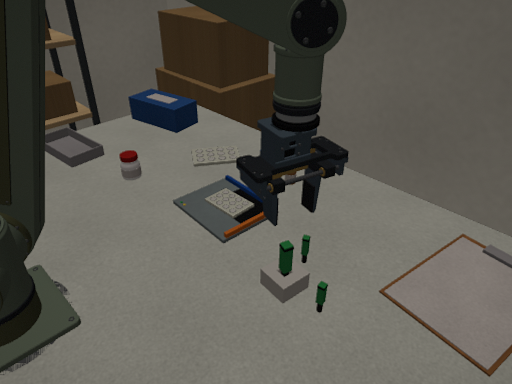

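The open fingers are above the stand, astride the green handle at (286,258), and nothing is in the way. Descending and gripping.

```bash
python3 -m creep '[{"hand":0.2,"x":-0.1,"z":2},{"hand":0.2,"x":-0.1,"z":4},{"hand":0.2,"x":-0.1,"z":6},{"hand":0.2,"x":-0.1,"z":8},{"hand":0.2,"x":-0.1,"z":9.5},{"hand":0.2,"x":-0.1,"z":10.4},{"hand":0.2,"x":-0.1,"z":10.4},{"hand":0.5,"x":-0.1,"z":10.4},{"hand":0.6,"x":-0.1,"z":10.4},{"hand":0.7,"x":-0.1,"z":10.4}]' 40
python3 -m creep '[{"hand":0.75,"z":0},{"hand":0.8},{"hand":0.85},{"hand":0.9},{"hand":0.95},{"hand":1},{"hand":1},{"hand":1},{"hand":1},{"hand":1}]' 45
python3 -c "
from h import *
im=r.snapshot('side'); cv2.imwrite('pics/s2.png',cv2.resize(im[180:330,200:400,::-1],None,fx=4,fy=4))
go(441,-298.5,54,-.26)"
```

```text
t 3.45 tcp [ 440.8 -296.2  159.2] yaw -0.258 tilt [-0.0018  0.0018] grip 72.7 F [-0.2  0.7 -0.2]
shift cm [-0.23  0.1  10.52] spin 0.002$[0]: bad value
$[0]: bad value
```

View pics/s2.png

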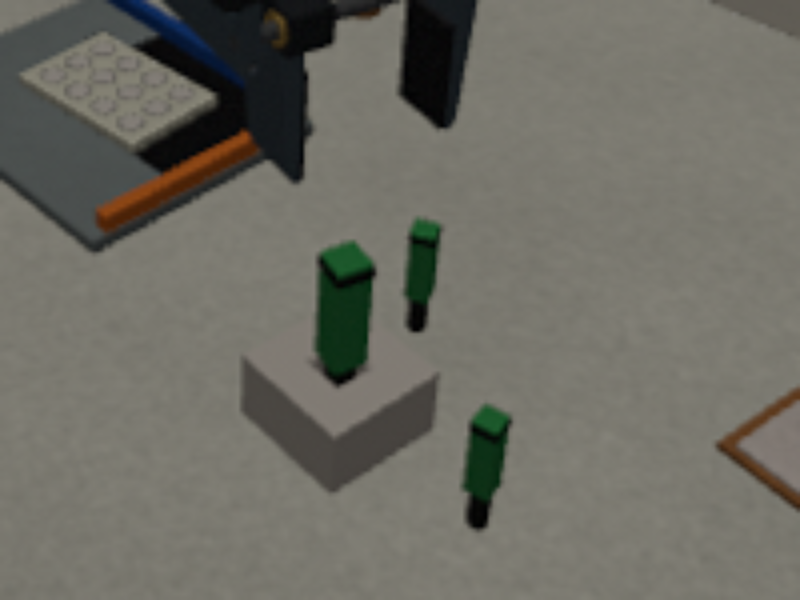

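The rows were refused because each one needs every key, and nothing moved. Sending them again in full.

```bash
python3 -m creep '[{"hand":0.2,"x":-0.1,"y":0,"z":2,"spin":0},{"hand":0.2,"x":-0.1,"y":0,"z":4,"spin":0},{"hand":0.2,"x":-0.1,"y":0,"z":6,"spin":0},{"hand":0.2,"x":-0.1,"y":0,"z":8,"spin":0},{"hand":0.2,"x":-0.1,"y":0,"z":9.5,"spin":0},{"hand":0.2,"x":-0.1,"y":0,"z":10.4,"spin":0},{"hand":0.2,"x":-0.1,"y":0,"z":10.4,"spin":0},{"hand":0.5,"x":-0.1,"y":0,"z":10.4,"spin":0},{"hand":0.6,"x":-0.1,"y":0,"z":10.4,"spin":0},{"hand":0.7,"x":-0.1,"y":0,"z":10.4,"spin":0}]' 40
python3 -c "
from h import *
go(441,-298.5,54,-.26)"
```

```text
time_s: 4.45
tcp_pos: [0.4416, -0.2974, 0.057]
eef_rot: [0.001, 0.792, 0.611, 0.0]
force: [-0.3, -0.2, -0.8]
grip_width: 0.0519
t 4.45 tcp [ 441.6 -297.4   57. ] yaw -0.257 tilt [ 0.0014 -0.0009] grip 51.9 F [-0.3 -0.2 -0.8]
shift cm [-0.13 -0.03  0.3 ] spin 0.003
```

```bash
python3 -m creep '[{"hand":0.7,"x":0,"y":0,"z":0,"spin":0},{"hand":0.75,"x":0,"y":0,"z":0,"spin":0},{"hand":0.8,"x":0,"y":0,"z":0,"spin":0},{"hand":0.85,"x":0,"y":0,"z":0,"spin":0},{"hand":0.9,"x":0,"y":0,"z":0,"spin":0},{"hand":1,"x":0,"y":0,"z":0,"spin":0},{"hand":1,"x":0,"y":0,"z":0,"spin":0},{"hand":1,"x":0,"y":0,"z":0,"spin":0},{"hand":1,"x":0,"y":0,"z":0,"spin":0},{"hand":1,"x":0,"y":0,"z":0,"spin":0}]' 50
python3 -c "
from h import *
im=r.snapshot('side'); cv2.imwrite('pics/s3.png',cv2.resize(im[180:330,200:400,::-1],None,fx=4,fy=4))
go(441,-298.5,130,-.26)"
```

```text
time_s: 5.45
tcp_pos: [0.4411, -0.2971, 0.0561]
eef_rot: [-0.0, 0.792, 0.611, 0.0]
force: [-0.3, -0.3, 0.7]
grip_width: 0.0199
t 5.5 tcp [ 441.2 -297.2   56.1] yaw -0.257 tilt [0.0001 0.    ] grip 19.7 F [ 0.2 -0.2  0.2]
shift cm [-0.13  0.02 -7.39] spin 0.003
```

View pics/s3.png

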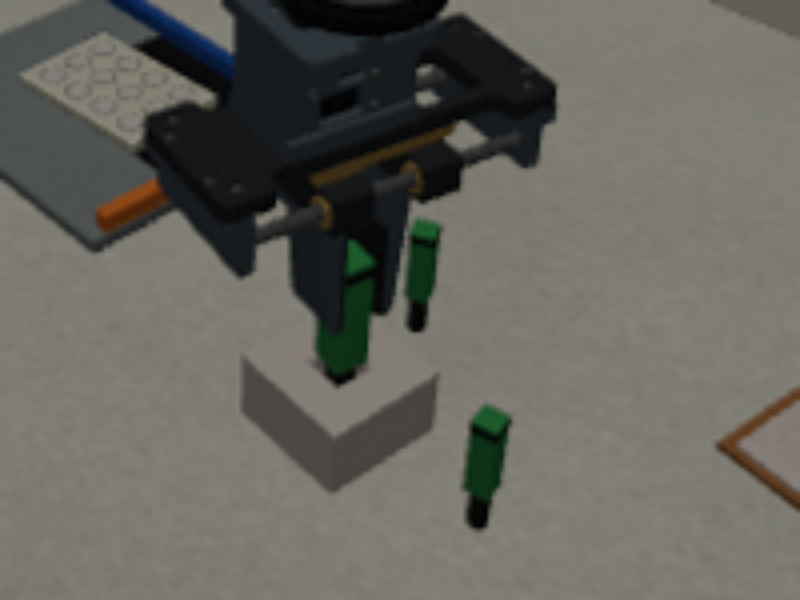

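The handle is gripped square, with the opening at 19.7 mm against the 20 mm expected. The stand and the loose pushers haven't moved. Lifting.

```bash
python3 -m creep '[{"hand":1,"x":0,"y":0,"z":-0.5,"spin":0},{"hand":1,"x":0,"y":0,"z":-1.5,"spin":0},{"hand":1,"x":0,"y":0,"z":-3,"spin":0},{"hand":1,"x":0,"y":0,"z":-4.5,"spin":0},{"hand":1,"x":0,"y":0,"z":-6,"spin":0},{"hand":1,"x":0,"y":0,"z":-7.5,"spin":0},{"hand":1,"x":0,"y":0,"z":-9,"spin":0},{"hand":1,"x":0,"y":0,"z":-9,"spin":0},{"hand":1,"x":0,"y":0,"z":-9,"spin":0},{"hand":1,"x":0,"y":0,"z":-9,"spin":0}]'
python3 -c "
from h import *
go(478,0,146,-.049)"
```

```text
time_s: 6.5
tcp_pos: [0.4406, -0.2968, 0.1454]
eef_rot: [-0.001, 0.792, 0.611, -0.0]
force: [-0.4, -0.4, -0.7]
grip_width: 0.02
t 6.5 tcp [ 440.6 -296.8  145.4] yaw -0.257 tilt [-0.0012  0.0009] grip 20.0 F [-0.4 -0.4 -0.7]
shift cm [29.65 -3.93 -0.03] spin -0.208
```

```bash
python3 -m creep '[{"hand":1,"x":3,"y":-0.4,"z":0,"spin":-0.02},{"hand":1,"x":7,"y":-0.9,"z":0,"spin":-0.05},{"hand":1,"x":11,"y":-1.5,"z":0,"spin":-0.08},{"hand":1,"x":15,"y":-2,"z":0,"spin":-0.1},{"hand":1,"x":19,"y":-2.5,"z":0,"spin":-0.13},{"hand":1,"x":23,"y":-3,"z":0,"spin":-0.16},{"hand":1,"x":27,"y":-3.6,"z":0,"spin":-0.19},{"hand":1,"x":29.6,"y":-3.9,"z":0,"spin":-0.208},{"hand":1,"x":29.6,"y":-3.9,"z":1,"spin":-0.208},{"hand":1,"x":29.6,"y":-3.9,"z":2,"spin":-0.208}]'
python3 -c "
from h import *
for n in ('side','top'):
  im=r.snapshot(n); cv2.imwrite('pics/%s4.png'%n,im[:,:,::-1])
go(478,0,64,-.049)"
```

```text
time_s: 7.5
tcp_pos: [0.4782, -0.0008, 0.125]
eef_rot: [-0.0, 0.724, 0.69, -0.001]
force: [0.3, -0.8, -0.9]
grip_width: 0.0196
t 7.6 tcp [476.8  -1.7 124. ] yaw -0.05 tilt [-0.005  -0.0002] grip 19.8 F [ 0.2  0.3 -0.7]
shift cm [0.18 0.14 5.99] spin -0.001
```

View pics/side4.png

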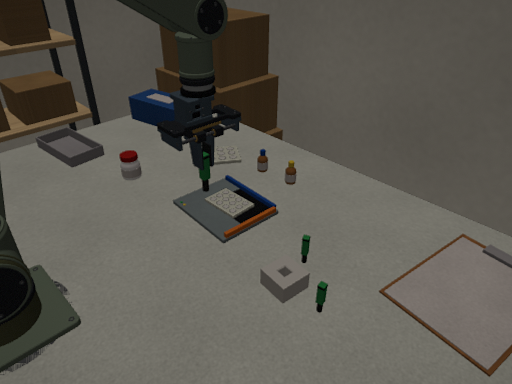

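View pics/top4.png

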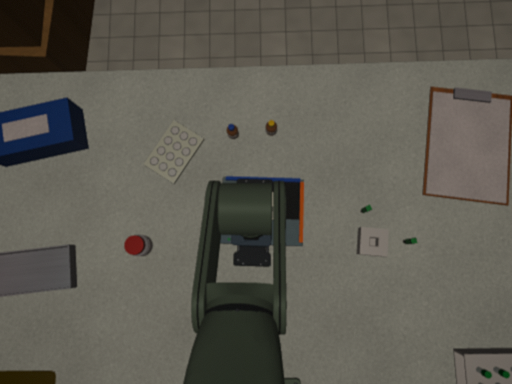

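The side view shows the pusher hanging upright with its foot at (206,188), above the stage behind the tile. The hole in the stand is now visible at side (285,270) and top (374,242). The arm blocks the top view of the stage. Lowering.

```bash
python3 -m creep '[{"hand":1,"x":0.1,"y":0.1,"z":1,"spin":0},{"hand":1,"x":0.1,"y":0.1,"z":2,"spin":0},{"hand":1,"x":0.1,"y":0.1,"z":3,"spin":0},{"hand":1,"x":0.1,"y":0.1,"z":4,"spin":0},{"hand":1,"x":0.1,"y":0.1,"z":5,"spin":0},{"hand":1,"x":0.1,"y":0.1,"z":5.4,"spin":0},{"hand":1,"x":0.1,"y":0.1,"z":5.7,"spin":0},{"hand":1,"x":0.1,"y":0.1,"z":6,"spin":0},{"hand":1,"x":0.1,"y":0.1,"z":6,"spin":0},{"hand":1,"x":0.1,"y":0.1,"z":6,"spin":0}]'
python3 -c "
from h import *
im=r.snapshot('side'); cv2.imwrite('pics/s5.png',cv2.convertScaleAbs(cv2.resize(im[140:250,150:290,::-1],None,fx=5,fy=5,interpolation=2),alpha=1.7))
s,p,M,ps=st()
go(478,0,64,-.049)
print(w2px('side',p-[0,0,.046]), w2px('side',p-[0,0,.046]+[0,0,.034]))"
```

```text
time_s: 8.6
tcp_pos: [0.48, 0.0, 0.0664]
eef_rot: [0.0, 0.724, 0.69, 0.0]
force: [-0.1, -0.2, -1.3]
grip_width: 0.02
t 8.65 tcp [4.80e+02 1.00e-01 6.64e+01] yaw -0.049 tilt [0.0008 0.0001] grip 20.1 F [ 0.7 -0.  -0.2]
shift cm [-0.02 -0.2   0.24] spin 0.0
[206.9380356 208.4888112] [206.14659782 197.41658254]
```

View pics/s5.png

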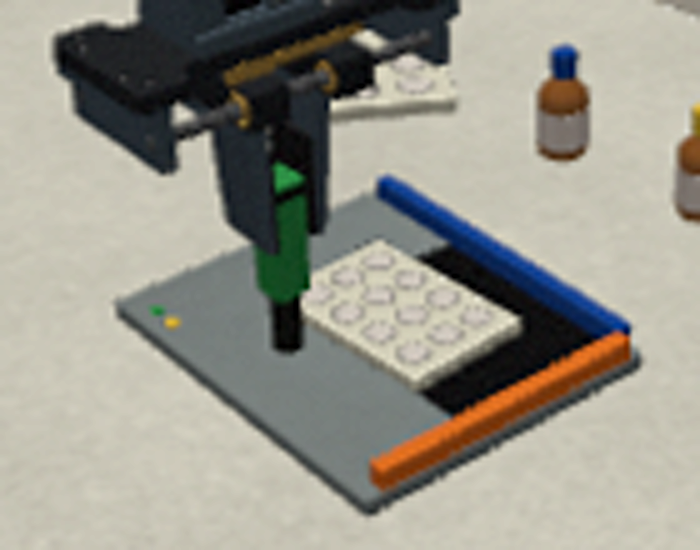

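```bash
python3 -m creep '[{"hand":1,"x":-0.3,"y":0,"z":0.1,"spin":0},{"hand":1,"x":-0.6,"y":0,"z":0.2,"spin":0},{"hand":1,"x":-1.1,"y":0,"z":0.25,"spin":0},{"hand":1,"x":-1.1,"y":0.2,"z":0.25,"spin":0},{"hand":1,"x":-1.1,"y":0.4,"z":0.25,"spin":0},{"hand":1,"x":-1.1,"y":0.6,"z":0.25,"spin":0},{"hand":1,"x":-1.1,"y":0.8,"z":0.25,"spin":0},{"hand":1,"x":-1.1,"y":0.9,"z":0.25,"spin":0},{"hand":1,"x":-1.1,"y":1,"z":0.25,"spin":0},{"hand":1,"x":-1.1,"y":1,"z":0.25,"spin":0}]'
python3 -c "
from h import *
im=r.snapshot('side'); cv2.imwrite('pics/s6.png',cv2.convertScaleAbs(cv2.resize(im[150:240,160:290,::-1],None,fx=6,fy=6,interpolation=2),alpha=1.7))
go(525,-13,63.5,-.049)"
```

```text
time_s: 9.65
tcp_pos: [0.4893, -0.0114, 0.0636]
eef_rot: [0.0, 0.724, 0.69, 0.0]
force: [0.1, 0.3, -0.8]
grip_width: 0.0199
t 9.7 tcp [489.1 -11.4  63.6] yaw -0.049 tilt [-0.0001  0.0001] grip 19.6 F [-0.5 -0.4 -0.1]
shift cm [0.02 3.59 0.01] spin 0.0
```

View pics/s6.png

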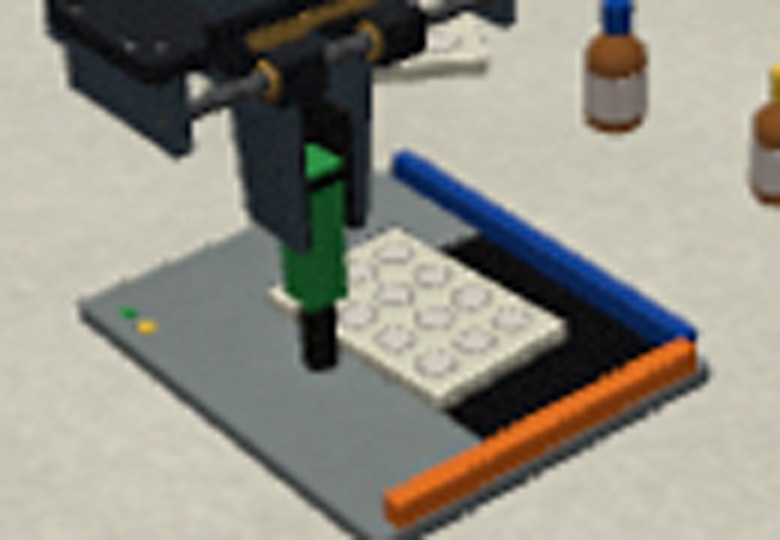

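The foot is down at crop (318,365), about 5 mm short of the tile's rear edge. Pushing slowly.

```bash
python3 -m creep '[{"hand":1,"x":0,"y":0.2,"z":0,"spin":0},{"hand":1,"x":0,"y":0.4,"z":0,"spin":0},{"hand":1,"x":0,"y":0.6,"z":0,"spin":0},{"hand":1,"x":0,"y":0.8,"z":0,"spin":0},{"hand":1,"x":0,"y":1,"z":0,"spin":0},{"hand":1,"x":0,"y":1.2,"z":0,"spin":0},{"hand":1,"x":0,"y":1.4,"z":0,"spin":0},{"hand":1,"x":0,"y":1.6,"z":0,"spin":0},{"hand":1,"x":0,"y":1.8,"z":0,"spin":0},{"hand":1,"x":0,"y":2,"z":0,"spin":0}]'
python3 -c "
from h import *
im=r.snapshot('side'); cv2.imwrite('pics/s7.png',cv2.convertScaleAbs(cv2.resize(im[150:240,160:290,::-1],None,fx=6,fy=6,interpolation=2),alpha=1.7))
go(525,-13,63.5,-.049)"
```

```text
time_s: 10.7
tcp_pos: [0.5094, -0.0125, 0.0636]
eef_rot: [0.0, 0.724, 0.69, 0.0]
force: [-0.2, -0.7, -0.5]
grip_width: 0.0198
t 10.75 tcp [509.8 -12.5  63.6] yaw -0.049 tilt [0.0007 0.    ] grip 19.6 F [-1.5  0.2 -1. ]
shift cm [0.02 1.52 0.02] spin 0.0
```

View pics/s7.png

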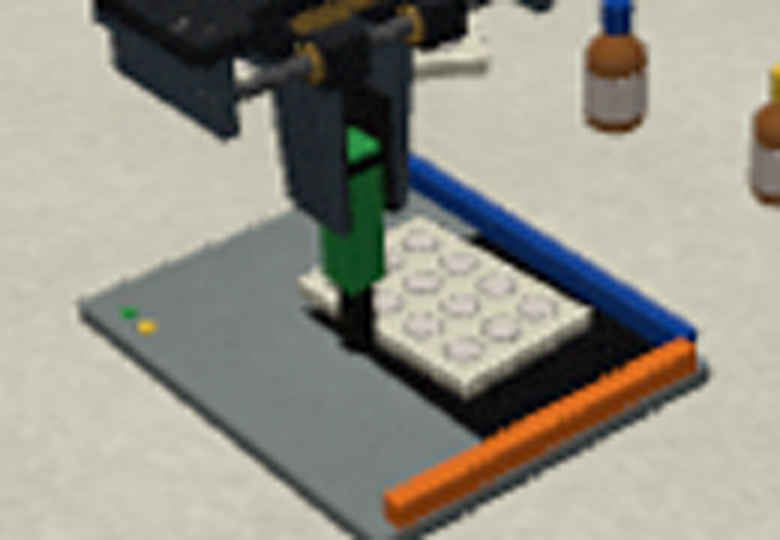

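```bash
cat >> h.py <<'E'
C=np.array([602.5,-116.3]);YS=-.049
xs=np.array([np.cos(YS),np.sin(YS)]);ys=np.array([-np.sin(YS),np.cos(YS)])
def sc(c,o,k,z,n="side"):
    P=px2w(n,((c[0]+.5)/k-.5+o[0],(c[1]+.5)/k-.5+o[1]),z)[:2]*1000-C
    return np.round([P@xs,P@ys],1)
E
python3 -c "
from h import *
for c in [(592,315),(465,393),(300,282),(418,217)]: print(sc(c,(160,150),6,.023))
print('blue/orange', [sc(c,(160,150),6,.027) for c in [(692,331),(395,160),(386,490)]])
"
```

```text
[-13.   42.4]
[-90.6  35.1]
[-92.8 146.7]
[-19.8 154.4]
blue/orange [array([7.1, 1.1]), array([  0. , 196.4]), array([-157.2,    2.5])]
```

```bash
python3 -m creep '[{"hand":1,"x":0,"y":-0.3,"z":0,"spin":0},{"hand":1,"x":0.3,"y":-0.4,"z":0,"spin":0},{"hand":1,"x":0.6,"y":-0.4,"z":0,"spin":0},{"hand":1,"x":0.6,"y":-0.2,"z":0,"spin":0},{"hand":1,"x":0.6,"y":0,"z":0,"spin":0},{"hand":1,"x":0.6,"y":0.2,"z":0,"spin":0},{"hand":1,"x":0.6,"y":0.4,"z":0,"spin":0},{"hand":1,"x":0.6,"y":0.6,"z":0,"spin":0},{"hand":1,"x":0.6,"y":0.8,"z":0,"spin":0},{"hand":1,"x":0.6,"y":0.9,"z":0,"spin":0}]'
python3 -c "
from h import *
im=r.snapshot('side'); cv2.imwrite('pics/s8.png',cv2.convertScaleAbs(cv2.resize(im[150:240,160:290,::-1],None,fx=6,fy=6,interpolation=2),alpha=1.7))
go(525,-7,63.5,-.049)"
```

```text
time_s: 11.75
tcp_pos: [0.519, -0.007, 0.0636]
eef_rot: [0.0, 0.724, 0.69, 0.0]
force: [-0.7, 0.6, -0.5]
grip_width: 0.0198
t 11.8 tcp [519.1  -7.   63.6] yaw -0.049 tilt [0.0009 0.    ] grip 19.9 F [-0.2  0.1 -0.2]
shift cm [0.03 0.59 0.01] spin -0.0
```

View pics/s8.png

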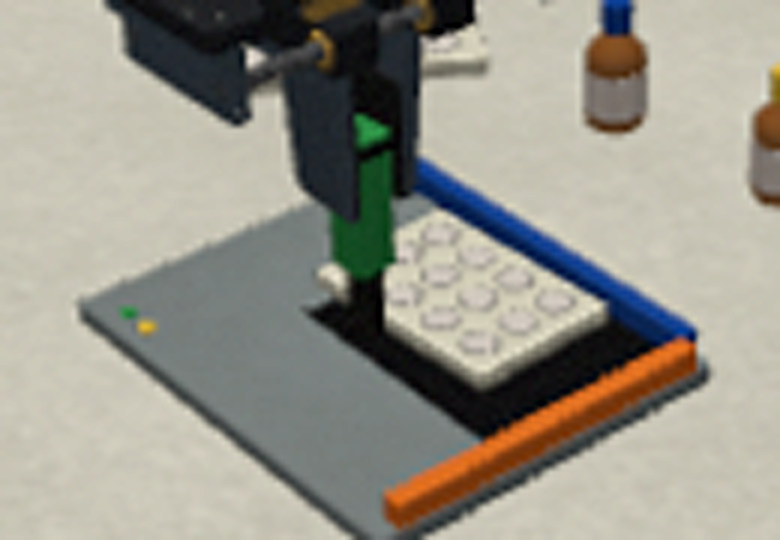

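```bash
python3 -m creep '[{"hand":1,"x":0,"y":0.1,"z":0,"spin":0},{"hand":1,"x":0,"y":0.2,"z":0,"spin":0},{"hand":1,"x":0,"y":0.3,"z":0,"spin":0},{"hand":1,"x":0,"y":0.35,"z":0,"spin":0},{"hand":1,"x":0,"y":0.4,"z":0,"spin":0},{"hand":1,"x":0,"y":0.42,"z":0,"spin":0},{"hand":1,"x":0,"y":0.44,"z":0,"spin":0},{"hand":1,"x":0,"y":0.46,"z":0,"spin":0},{"hand":1,"x":0,"y":0.48,"z":0,"spin":0},{"hand":1,"x":0,"y":0.5,"z":0,"spin":0}]'
python3 -c "
from h import *
im=r.snapshot('side'); cv2.imwrite('pics/s9.png',cv2.convertScaleAbs(cv2.resize(im[150:240,160:290,::-1],None,fx=6,fy=6,interpolation=2),alpha=1.7))
go(525,-7,63.5,-.049)
for i in range(6):
  r.snapshot('side'); print(np.round(r.get_state()['force'],2))"
```

```text
time_s: 12.8
tcp_pos: [0.523, -0.0071, 0.0636]
eef_rot: [-0.0, 0.724, 0.69, -0.0]
force: [-2.1, 0.7, -0.6]
grip_width: 0.0196
t 12.85 tcp [523.   -7.1  63.6] yaw -0.049 tilt [-0.0008  0.0002] grip 19.9 F [-2.3  0.8 -1.4]
shift cm [0.02 0.2  0.01] spin -0.0
[-1.53  0.01 -0.38]
[-2.34  0.73 -0.04]
[-2.52  0.5   0.09]
[-2.5  -0.17 -0.31]
[-2.93  0.34 -1.33]
[-1.92  0.31  0.04]
```

View pics/s9.png

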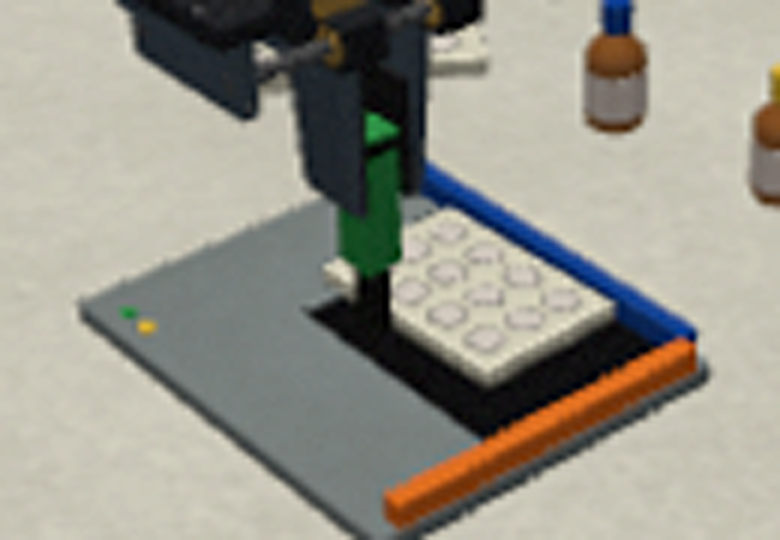

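```bash
python3 -m creep '[{"hand":1,"x":0,"y":0.02,"z":0,"spin":0},{"hand":1,"x":0,"y":0.04,"z":0,"spin":0},{"hand":1,"x":0,"y":0.06,"z":0,"spin":0},{"hand":1,"x":0,"y":0.08,"z":0,"spin":0},{"hand":1,"x":0,"y":0.1,"z":0,"spin":0},{"hand":1,"x":0,"y":0.1,"z":0,"spin":0},{"hand":1,"x":0,"y":0.1,"z":0,"spin":0},{"hand":1,"x":0,"y":0.1,"z":0,"spin":0},{"hand":1,"x":0,"y":0.1,"z":0,"spin":0},{"hand":1,"x":0,"y":0.1,"z":0,"spin":0}]'
python3 -c "
from h import *
im=r.snapshot('side'); cv2.imwrite('pics/s10.png',cv2.convertScaleAbs(cv2.resize(im[175:225,215:285,::-1],None,fx=11,fy=11,interpolation=2),alpha=1.9))
go(525,-7,63.5,-.049)
for i in range(4):
  r.snapshot('side'); print(np.round(r.get_state()['force'],2))"
```

```text
time_s: 14.15
tcp_pos: [0.5236, -0.007, 0.0635]
eef_rot: [-0.001, 0.724, 0.69, -0.0]
force: [-4.4, 1.2, 2.6]
grip_width: 0.0197
t 14.2 tcp [523.6  -7.   63.5] yaw -0.049 tilt [-0.0017  0.0003] grip 19.7 F [-6.   0.9  2.2]
shift cm [0.01 0.14 0.  ] spin -0.0
[-5.47  0.79  0.75]
[-4.91  1.61  1.32]
[-4.66  1.32  2.23]
[-5.07  0.32  1.17]
```

View pics/s10.png

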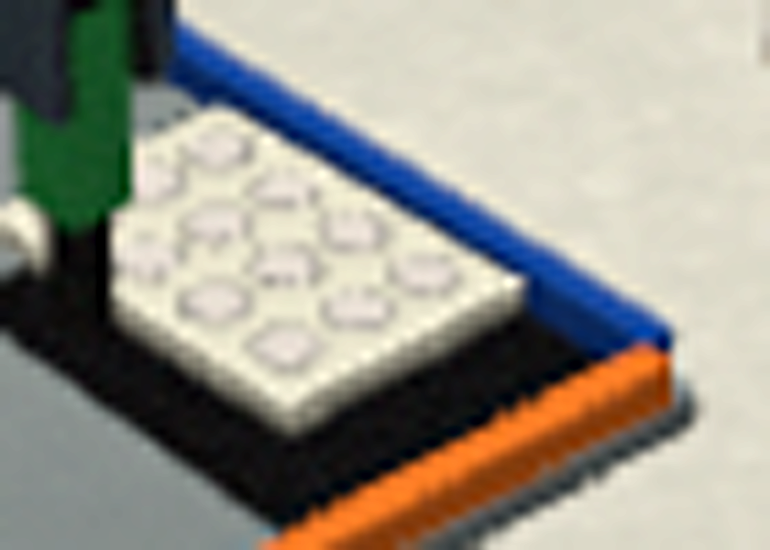

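Pressing steadily at about 5 N, and the tile's edge runs along the blue stop from crop (217,105) to (523,280). To be sure it's flush, I'll also press near each end, starting with the +y end.

```bash
python3 -m creep '[{"hand":1,"x":0,"y":-0.3,"z":0,"spin":0},{"hand":1,"x":0,"y":-0.6,"z":0,"spin":0},{"hand":1,"x":1,"y":-0.6,"z":0,"spin":0},{"hand":1,"x":2,"y":-0.6,"z":0,"spin":0},{"hand":1,"x":3,"y":-0.6,"z":0,"spin":0},{"hand":1,"x":3,"y":-0.4,"z":0,"spin":0},{"hand":1,"x":3,"y":-0.25,"z":0,"spin":0},{"hand":1,"x":3,"y":-0.2,"z":0,"spin":0},{"hand":1,"x":3,"y":-0.15,"z":0,"spin":0},{"hand":1,"x":3,"y":-0.1,"z":0,"spin":0}]'
python3 -c "
from h import *
go(525,-7,63.5,-.049)
for i in range(2):
  r.snapshot('side'); print(np.round(r.get_state()['force'],2))"
python3 -m creep '[{"hand":1,"x":0,"y":0.02,"z":0,"spin":0},{"hand":1,"x":0,"y":0.04,"z":0,"spin":0},{"hand":1,"x":0,"y":0.06,"z":0,"spin":0},{"hand":1,"x":0,"y":0.08,"z":0,"spin":0},{"hand":1,"x":0,"y":0.1,"z":0,"spin":0},{"hand":1,"x":0,"y":0.1,"z":0,"spin":0},{"hand":1,"x":0,"y":0.1,"z":0,"spin":0},{"hand":1,"x":0,"y":0.1,"z":0,"spin":0},{"hand":1,"x":0,"y":0.1,"z":0,"spin":0},{"hand":1,"x":0,"y":0.1,"z":0,"spin":0}]'
python3 -c "
from h import *
im=r.snapshot('side'); cv2.imwrite('pics/s11.png',cv2.convertScaleAbs(cv2.resize(im[175:225,215:285,::-1],None,fx=11,fy=11,interpolation=2),alpha=1.9))
go(525,-7,63.5,-.049)
s,p,M,ps=st();print((p[:2]*1000-C)@xs,(p[:2]*1000-C)@ys)
for i in range(4):
  r.snapshot('side'); print(np.round(r.get_state()['force'],2))"
```

```text
time_s: 15.4
tcp_pos: [0.5241, 0.0228, 0.0635]
eef_rot: [-0.001, 0.724, 0.689, -0.0]
force: [-2.5, 1.6, 1.5]
grip_width: 0.0195
t 15.4 tcp [524.1  22.8  63.5] yaw -0.05 tilt [-0.0017  0.0004] grip 19.5 F [-2.5  1.6  1.5]
shift cm [-2.97  0.23 -0.  ] spin -0.001
[-1.51  0.35 -0.39]
[-1.46  1.12 -0.73]
time_s: 16.5
tcp_pos: [0.526, 0.0228, 0.0637]
eef_rot: [0.0, 0.724, 0.69, 0.0]
force: [0.3, 0.3, -0.5]
grip_width: 0.0196
t 16.55 tcp [526.   22.7  63.7] yaw -0.049 tilt [0.0002 0.    ] grip 19.6 F [-0.2 -0.7 -0.2]
shift cm [-2.98  0.05  0.02] spin 0.0
-83.26542970255541 135.1323074288633
[-0.45  0.18 -0.29]
[-0.14 -0.03 -1.34]
[ 0.1  -0.2  -0.23]
[-0.08  0.34 -0.81]
```

View pics/s11.png

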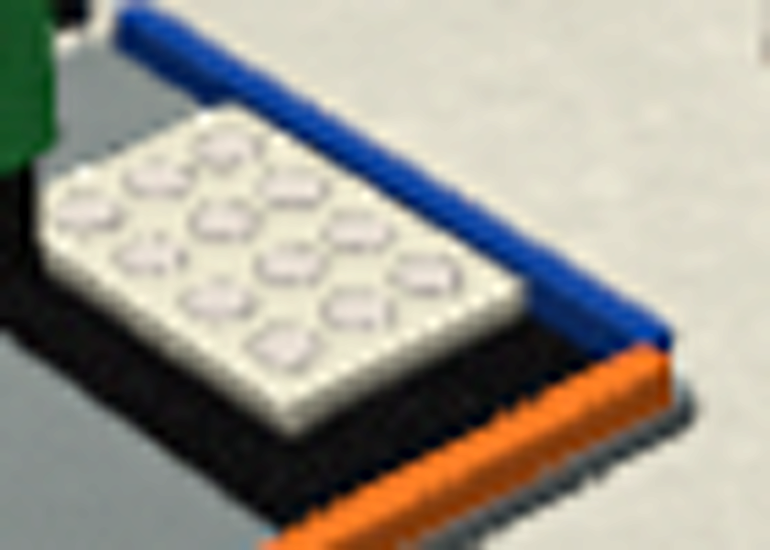

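The force dropped as the tile's +y end swung in towards the stop, so it had been slightly crooked. Continuing the press there.

```bash
python3 -m creep '[{"hand":1,"x":0,"y":0.03,"z":0,"spin":0},{"hand":1,"x":0,"y":0.06,"z":0,"spin":0},{"hand":1,"x":0,"y":0.09,"z":0,"spin":0},{"hand":1,"x":0,"y":0.12,"z":0,"spin":0},{"hand":1,"x":0,"y":0.15,"z":0,"spin":0},{"hand":1,"x":0,"y":0.15,"z":0,"spin":0},{"hand":1,"x":0,"y":0.15,"z":0,"spin":0},{"hand":1,"x":0,"y":0.15,"z":0,"spin":0},{"hand":1,"x":0,"y":0.15,"z":0,"spin":0},{"hand":1,"x":0,"y":0.15,"z":0,"spin":0}]'
python3 -c "
from h import *
s,p,M,ps=st();print((p[:2]*1000-C)@xs,(p[:2]*1000-C)@ys)
for i in range(4):
  r.snapshot('side'); print(np.round(r.get_state()['force'],2))"
```

```text
time_s: 17.75
tcp_pos: [0.5269, 0.0228, 0.0636]
eef_rot: [-0.0, 0.724, 0.69, -0.0]
force: [-4.0, 0.9, 1.3]
grip_width: 0.0197
-82.3622264234251 135.20596457969322
[-4.09  0.68  2.06]
[-4.49  1.42  1.93]
[-4.48  0.52  1.72]
[-4.54  0.83  2.65]
```

```bash
python3 -m creep '[{"hand":1,"x":0,"y":-0.3,"z":0,"spin":0},{"hand":1,"x":0,"y":-0.8,"z":0,"spin":0},{"hand":1,"x":-2,"y":-0.8,"z":0,"spin":0},{"hand":1,"x":-4,"y":-0.8,"z":0,"spin":0},{"hand":1,"x":-6,"y":-0.8,"z":0,"spin":0},{"hand":1,"x":-7.2,"y":-0.8,"z":0,"spin":0},{"hand":1,"x":-7.2,"y":-0.6,"z":0,"spin":0},{"hand":1,"x":-7.2,"y":-0.4,"z":0,"spin":0},{"hand":1,"x":-7.2,"y":-0.3,"z":0,"spin":0},{"hand":1,"x":-7.2,"y":-0.2,"z":0,"spin":0}]'
python3 -m creep '[{"hand":1,"x":0,"y":0.02,"z":0,"spin":0},{"hand":1,"x":0,"y":0.04,"z":0,"spin":0},{"hand":1,"x":0,"y":0.06,"z":0,"spin":0},{"hand":1,"x":0,"y":0.08,"z":0,"spin":0},{"hand":1,"x":0,"y":0.1,"z":0,"spin":0},{"hand":1,"x":0,"y":0.12,"z":0,"spin":0},{"hand":1,"x":0,"y":0.14,"z":0,"spin":0},{"hand":1,"x":0,"y":0.15,"z":0,"spin":0},{"hand":1,"x":0,"y":0.15,"z":0,"spin":0},{"hand":1,"x":0,"y":0.15,"z":0,"spin":0}]'
python3 -c "
from h import *
s,p,M,ps=st();print((p[:2]*1000-C)@xs,(p[:2]*1000-C)@ys)
im=r.snapshot('side'); cv2.imwrite('pics/s12.png',cv2.convertScaleAbs(cv2.resize(im[175:225,215:285,::-1],None,fx=11,fy=11,interpolation=2),alpha=1.9))
for i in range(4):
  r.snapshot('side'); print(np.round(r.get_state()['force'],2))"
```

```text
time_s: 18.95
tcp_pos: [0.5222, -0.0484, 0.0636]
eef_rot: [0.0, 0.724, 0.69, 0.0]
force: [-0.1, 0.1, -0.8]
grip_width: 0.0195
time_s: 19.95
tcp_pos: [0.5229, -0.0491, 0.0636]
eef_rot: [-0.0, 0.724, 0.69, -0.0]
force: [-2.8, -0.1, 0.9]
grip_width: 0.0199
-82.77689863896741 63.19358469820685
[-1.89  1.33  1.35]
[-2.38  0.72  0.68]
[-2.65  0.36  1.27]
[-1.68  0.3   0.66]
```

View pics/s12.png

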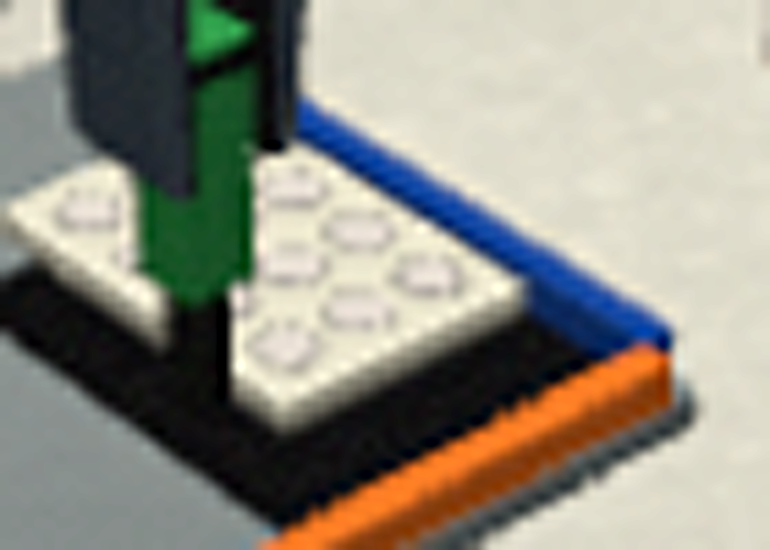

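Both ends now stop at the same x within about 0.4 mm (-82.4 and -82.8 mm), so the tile is flush on blue. Going round to the +y edge.

```bash
python3 -m creep '[{"hand":1,"x":0,"y":-0.4,"z":0,"spin":0},{"hand":1,"x":0,"y":-0.9,"z":0,"spin":0},{"hand":1,"x":2,"y":-0.9,"z":0,"spin":0},{"hand":1,"x":5,"y":-0.9,"z":0,"spin":0},{"hand":1,"x":8,"y":-0.9,"z":0,"spin":0},{"hand":1,"x":11,"y":-0.9,"z":0,"spin":0},{"hand":1,"x":11.8,"y":-0.9,"z":0,"spin":0},{"hand":1,"x":11.8,"y":1,"z":0,"spin":0},{"hand":1,"x":11.8,"y":3,"z":0,"spin":0},{"hand":1,"x":11.8,"y":4.6,"z":0,"spin":0}]'
python3 -c "
from h import *
s,p,M,ps=st();print((p[:2]*1000-C)@xs,(p[:2]*1000-C)@ys)
im=r.snapshot('side'); cv2.imwrite('pics/s13.png',cv2.convertScaleAbs(cv2.resize(im[150:240,160:290,::-1],None,fx=6,fy=6,interpolation=2),alpha=1.7))"
```

```text
time_s: 21.2
tcp_pos: [0.5763, 0.0659, 0.0638]
eef_rot: [0.001, 0.724, 0.69, 0.0]
force: [-0.1, -0.1, -0.4]
grip_width: 0.0199
-35.11016730383749 180.7144954852879
```

View pics/s13.png

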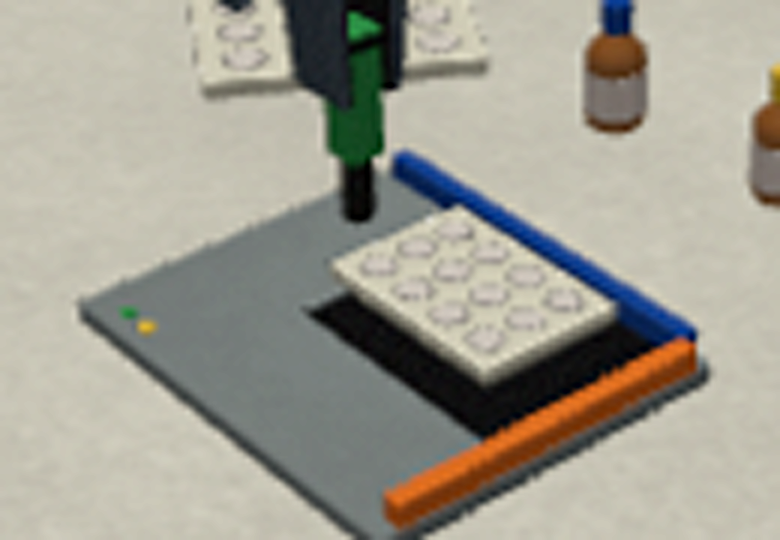

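The tile lies straight along blue, and the foot is at crop (358,215) beyond its +y edge. Sliding along -y.

```bash
python3 -m creep '[{"hand":1,"x":-0.6,"y":-0.15,"z":0,"spin":0},{"hand":1,"x":-1.2,"y":-0.15,"z":0,"spin":0},{"hand":1,"x":-1.6,"y":-0.15,"z":0,"spin":0},{"hand":1,"x":-1.8,"y":-0.15,"z":0,"spin":0},{"hand":1,"x":-2.1,"y":-0.15,"z":0,"spin":0},{"hand":1,"x":-2.4,"y":-0.15,"z":0,"spin":0},{"hand":1,"x":-2.7,"y":-0.15,"z":0,"spin":0},{"hand":1,"x":-3,"y":-0.15,"z":0,"spin":0},{"hand":1,"x":-3.3,"y":-0.15,"z":0,"spin":0},{"hand":1,"x":-3.6,"y":-0.15,"z":0,"spin":0}]'
python3 -c "
from h import *
s,p,M,ps=st();print((p[:2]*1000-C)@xs,(p[:2]*1000-C)@ys)
im=r.snapshot('side'); cv2.imwrite('pics/s14.png',cv2.convertScaleAbs(cv2.resize(im[150:240,160:290,::-1],None,fx=6,fy=6,interpolation=2),alpha=1.7))
for i in range(3):
  print(np.round(r.get_state()['force'],2));r.snapshot('side')"
```

```text
time_s: 22.25
tcp_pos: [0.5716, 0.0309, 0.0637]
eef_rot: [-0.0, 0.724, 0.689, 0.0]
force: [-1.8, 3.9, 2.0]
grip_width: 0.0198
-38.07024807644166 145.46401418167272
[-0.71  2.4   0.84]
[-0.3   3.38  1.12]
[0.02 2.65 0.84]
```

View pics/s14.png

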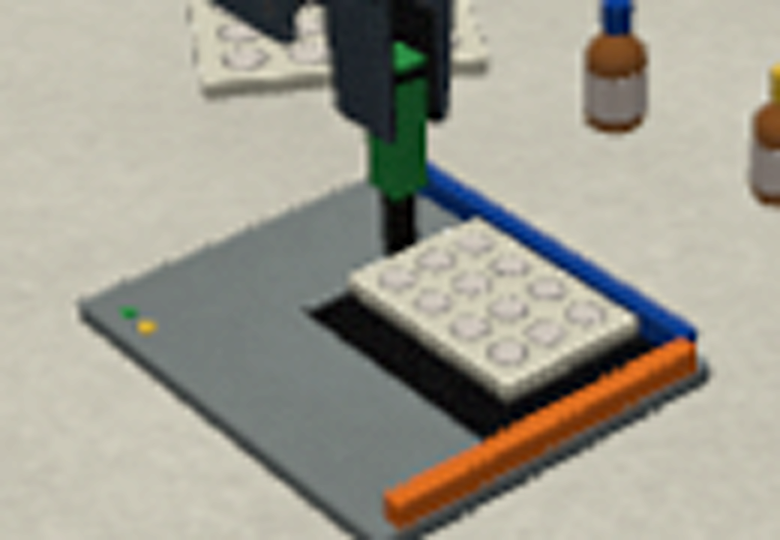

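```bash
python3 -m creep '[{"hand":1,"x":-0.2,"y":0,"z":0,"spin":0},{"hand":1,"x":-0.4,"y":0,"z":0,"spin":0},{"hand":1,"x":-0.6,"y":0,"z":0,"spin":0},{"hand":1,"x":-0.8,"y":0,"z":0,"spin":0},{"hand":1,"x":-1,"y":0,"z":0,"spin":0},{"hand":1,"x":-1.2,"y":0,"z":0,"spin":0},{"hand":1,"x":-1.4,"y":0,"z":0,"spin":0},{"hand":1,"x":-1.6,"y":0,"z":0,"spin":0},{"hand":1,"x":-1.8,"y":0,"z":0,"spin":0},{"hand":1,"x":-2,"y":0,"z":0,"spin":0}]'
python3 -c "
from h import *
s,p,M,ps=st();print((p[:2]*1000-C)@xs,(p[:2]*1000-C)@ys)
im=r.snapshot('side'); cv2.imwrite('pics/s15.png',cv2.convertScaleAbs(cv2.resize(im[150:240,160:290,::-1],None,fx=6,fy=6,interpolation=2),alpha=1.7))
for i in range(3):
  print(np.round(r.get_state()['force'],2));r.snapshot('side')"
```

```text
time_s: 23.45
tcp_pos: [0.5707, 0.0104, 0.0636]
eef_rot: [-0.0, 0.724, 0.69, -0.0]
force: [-0.4, 2.8, -0.6]
grip_width: 0.0194
-37.91693460388648 124.96036637040892
[-1.03  1.39  0.21]
[-1.33  2.25  0.15]
[-0.85  1.12  0.98]
```

View pics/s15.png

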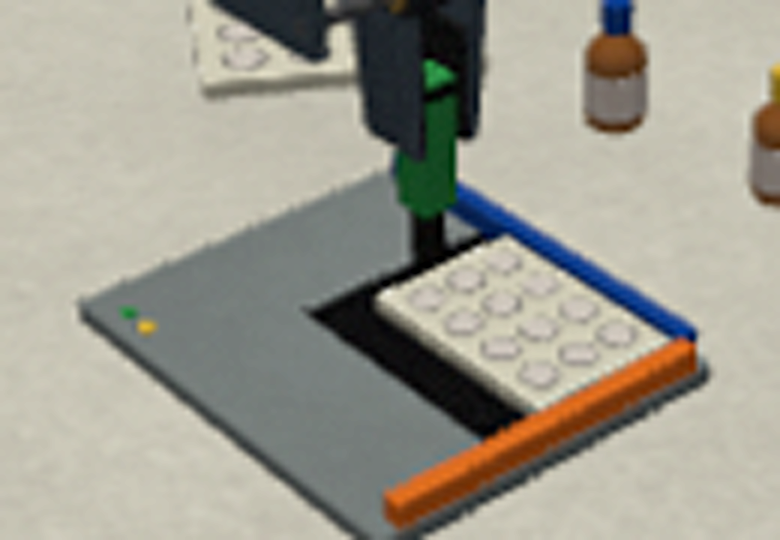

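```bash
python3 -m creep '[{"hand":1,"x":-0.1,"y":0,"z":0,"spin":0},{"hand":1,"x":-0.2,"y":0,"z":0,"spin":0},{"hand":1,"x":-0.3,"y":0,"z":0,"spin":0},{"hand":1,"x":-0.4,"y":0,"z":0,"spin":0},{"hand":1,"x":-0.45,"y":0,"z":0,"spin":0},{"hand":1,"x":-0.5,"y":0,"z":0,"spin":0},{"hand":1,"x":-0.53,"y":0,"z":0,"spin":0},{"hand":1,"x":-0.56,"y":0,"z":0,"spin":0},{"hand":1,"x":-0.58,"y":0,"z":0,"spin":0},{"hand":1,"x":-0.6,"y":0,"z":0,"spin":0}]'
python3 -c "
from h import *
s,p,M,ps=st();print((p[:2]*1000-C)@xs,(p[:2]*1000-C)@ys)
for i in range(4):
  print(np.round(r.get_state()['force'],2));r.snapshot('side')"
```

```text
time_s: 24.65
tcp_pos: [0.5705, 0.0048, 0.0636]
eef_rot: [-0.0, 0.724, 0.69, 0.0]
force: [-1.7, 3.2, -1.5]
grip_width: 0.0198
-37.85518953399063 119.37810950865278
[-1.69  3.24 -1.48]
[-0.2   2.65 -0.44]
[-0.11  3.38 -1.36]
[ 0.29  2.91 -1.9 ]
```

```bash
python3 -m creep '[{"hand":1,"x":-0.02,"y":0,"z":0,"spin":0},{"hand":1,"x":-0.04,"y":0,"z":0,"spin":0},{"hand":1,"x":-0.06,"y":0,"z":0,"spin":0},{"hand":1,"x":-0.08,"y":0,"z":0,"spin":0},{"hand":1,"x":-0.1,"y":0,"z":0,"spin":0},{"hand":1,"x":-0.12,"y":0,"z":0,"spin":0},{"hand":1,"x":-0.14,"y":0,"z":0,"spin":0},{"hand":1,"x":-0.15,"y":0,"z":0,"spin":0},{"hand":1,"x":-0.15,"y":0,"z":0,"spin":0},{"hand":1,"x":-0.15,"y":0,"z":0,"spin":0}]'
python3 -c "
from h import *
s,p,M,ps=st();print((p[:2]*1000-C)@xs,(p[:2]*1000-C)@ys)
im=r.snapshot('side'); cv2.imwrite('pics/s16.png',cv2.convertScaleAbs(cv2.resize(im[175:235,215:285,::-1],None,fx=9,fy=9,interpolation=2),alpha=1.9))
for i in range(4):
  print(np.round(r.get_state()['force'],2));r.snapshot('side')"
```

```text
time_s: 25.85
tcp_pos: [0.5705, 0.0043, 0.0637]
eef_rot: [-0.001, 0.725, 0.689, 0.001]
force: [-0.4, 6.7, -1.4]
grip_width: 0.0194
-37.84197386756396 118.88640048731037
[-0.55  7.37 -0.65]
[-0.44  6.95 -0.92]
[-0.1   7.16 -0.46]
[-0.57  7.38 -0.39]
```

View pics/s16.png

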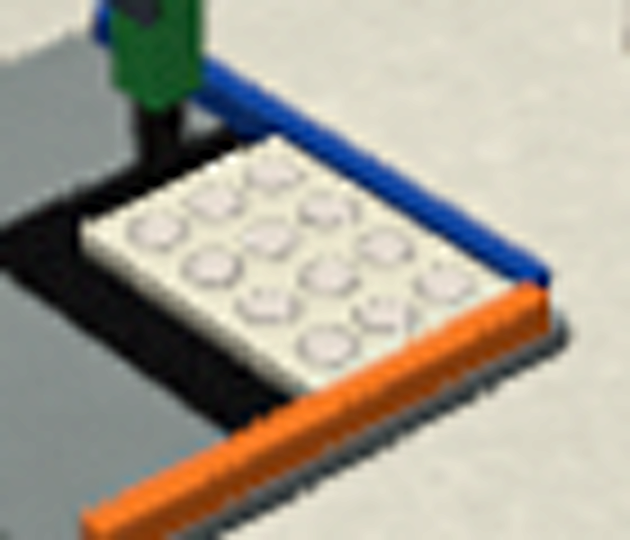

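A steady 7 N press at orange. Now a check press on blue at both ends, in case the slide disturbed it.

```bash
python3 -m creep '[{"hand":1,"x":0.5,"y":0,"z":0,"spin":0},{"hand":1,"x":1.2,"y":0,"z":0,"spin":0},{"hand":1,"x":1.2,"y":-2,"z":0,"spin":0},{"hand":1,"x":1.2,"y":-4,"z":0,"spin":0},{"hand":1,"x":1.2,"y":-5.7,"z":0,"spin":0},{"hand":1,"x":0,"y":-5.7,"z":0,"spin":0},{"hand":1,"x":-1.5,"y":-5.7,"z":0,"spin":0},{"hand":1,"x":-2.7,"y":-5.7,"z":0,"spin":0},{"hand":1,"x":-2.7,"y":-5.4,"z":0,"spin":0},{"hand":1,"x":-2.7,"y":-5,"z":0,"spin":0}]'
python3 -c "
from h import *
s,p,M,ps=st();print((p[:2]*1000-C)@xs,(p[:2]*1000-C)@ys)
for i in range(3):
  print(np.round(r.get_state()['force'],2));r.snapshot('side')"
```

```text
time_s: 27.1
tcp_pos: [0.52, -0.0222, 0.0636]
eef_rot: [0.0, 0.725, 0.689, 0.0]
force: [0.3, 0.5, -0.4]
grip_width: 0.0192
-87.03412512593877 89.95063701663301
[ 0.34  0.5  -0.41]
[ 0.65 -1.13 -1.18]
[ 0.22  0.02 -0.69]
```

```bash
python3 -m creep '[{"hand":1,"x":0,"y":0.1,"z":0,"spin":0},{"hand":1,"x":0,"y":0.2,"z":0,"spin":0},{"hand":1,"x":0,"y":0.3,"z":0,"spin":0},{"hand":1,"x":0,"y":0.36,"z":0,"spin":0},{"hand":1,"x":0,"y":0.4,"z":0,"spin":0},{"hand":1,"x":0,"y":0.44,"z":0,"spin":0},{"hand":1,"x":0,"y":0.48,"z":0,"spin":0},{"hand":1,"x":0,"y":0.52,"z":0,"spin":0},{"hand":1,"x":0,"y":0.54,"z":0,"spin":0},{"hand":1,"x":0,"y":0.54,"z":0,"spin":0}]'
python3 -c "
from h import *
s,p,M,ps=st();print((p[:2]*1000-C)@xs,(p[:2]*1000-C)@ys)
for i in range(3):
  print(np.round(r.get_state()['force'],2));r.snapshot('side')"
```

```text
time_s: 28.25
tcp_pos: [0.5243, -0.0217, 0.0636]
eef_rot: [-0.0, 0.724, 0.69, -0.0]
force: [-0.7, 0.0, -0.7]
grip_width: 0.02
-82.77150744577222 90.65994093188391
[-0.67  0.05 -0.66]
[-1.14 -0.23 -0.52]
[-1.18 -0.23 -0.19]
```

```bash
python3 -m creep '[{"hand":1,"x":0,"y":0.02,"z":0,"spin":0},{"hand":1,"x":0,"y":0.04,"z":0,"spin":0},{"hand":1,"x":0,"y":0.06,"z":0,"spin":0},{"hand":1,"x":0,"y":0.08,"z":0,"spin":0},{"hand":1,"x":0,"y":0.1,"z":0,"spin":0},{"hand":1,"x":0,"y":0.12,"z":0,"spin":0},{"hand":1,"x":0,"y":0.12,"z":0,"spin":0},{"hand":1,"x":0,"y":0.12,"z":0,"spin":0},{"hand":1,"x":0,"y":0.12,"z":0,"spin":0},{"hand":1,"x":0,"y":0.12,"z":0,"spin":0}]'
python3 -c "
from h import *
s,p,M,ps=st();print((p[:2]*1000-C)@xs,(p[:2]*1000-C)@ys)
for i in range(3):
  print(np.round(r.get_state()['force'],2));r.snapshot('side')"
```

```text
time_s: 29.4
tcp_pos: [0.5247, -0.0217, 0.0635]
eef_rot: [-0.001, 0.724, 0.69, -0.001]
force: [-4.5, 0.3, 3.4]
grip_width: 0.0199
-82.36594275567246 90.670434246096
[-4.53  0.32  3.44]
[-6.16  0.07  3.21]
[-5.01  0.35  4.09]
```

```bash
python3 -m creep '[{"hand":1,"x":0,"y":-0.3,"z":0,"spin":0},{"hand":1,"x":0,"y":-0.8,"z":0,"spin":0},{"hand":1,"x":-2,"y":-0.8,"z":0,"spin":0},{"hand":1,"x":-4,"y":-0.8,"z":0,"spin":0},{"hand":1,"x":-6,"y":-0.8,"z":0,"spin":0},{"hand":1,"x":-7,"y":-0.8,"z":0,"spin":0},{"hand":1,"x":-7,"y":-0.6,"z":0,"spin":0},{"hand":1,"x":-7,"y":-0.4,"z":0,"spin":0},{"hand":1,"x":-7,"y":-0.3,"z":0,"spin":0},{"hand":1,"x":-7,"y":-0.2,"z":0,"spin":0}]'
python3 -m creep '[{"hand":1,"x":0,"y":0.02,"z":0,"spin":0},{"hand":1,"x":0,"y":0.04,"z":0,"spin":0},{"hand":1,"x":0,"y":0.06,"z":0,"spin":0},{"hand":1,"x":0,"y":0.08,"z":0,"spin":0},{"hand":1,"x":0,"y":0.1,"z":0,"spin":0},{"hand":1,"x":0,"y":0.12,"z":0,"spin":0},{"hand":1,"x":0,"y":0.14,"z":0,"spin":0},{"hand":1,"x":0,"y":0.16,"z":0,"spin":0},{"hand":1,"x":0,"y":0.16,"z":0,"spin":0},{"hand":1,"x":0,"y":0.16,"z":0,"spin":0}]'
python3 -c "
from h import *
s,p,M,ps=st();print((p[:2]*1000-C)@xs,(p[:2]*1000-C)@ys)
im=r.snapshot('side'); cv2.imwrite('pics/s17.png',cv2.convertScaleAbs(cv2.resize(im[175:235,215:285,::-1],None,fx=9,fy=9,interpolation=2),alpha=1.9))
for i in range(3):
  print(np.round(r.get_state()['force'],2));r.snapshot('side')"
```

```text
time_s: 30.55
tcp_pos: [0.5206, -0.0909, 0.0636]
eef_rot: [-0.0, 0.724, 0.69, 0.0]
force: [-0.1, -0.2, -0.2]
grip_width: 0.0198
time_s: 31.55
tcp_pos: [0.521, -0.0914, 0.0634]
eef_rot: [-0.001, 0.724, 0.69, -0.001]
force: [-6.0, 2.7, 1.4]
grip_width: 0.0194
-82.66672726590157 20.887742489985698
[-4.7   2.54  2.81]
[-4.67  2.59  2.53]
[-4.45  2.51  2.63]
```

View pics/s17.png

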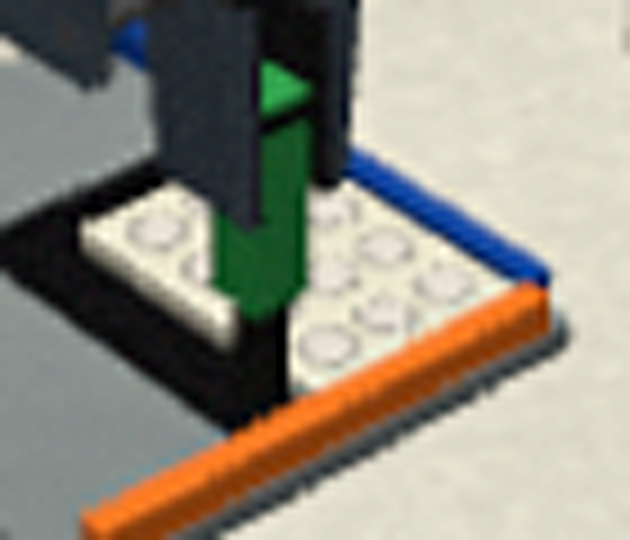

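x is -82.7 mm here and -82.4 mm at the other end, the same pair as before, so the tile is still flush on blue. It also sits against orange in the picture. Backing off and lifting.

```bash
python3 -m creep '[{"hand":1,"x":0,"y":-0.3,"z":0,"spin":0},{"hand":1,"x":0,"y":-1,"z":0,"spin":0},{"hand":1,"x":0,"y":-1.5,"z":0,"spin":0},{"hand":1,"x":0,"y":-1.5,"z":-1,"spin":0},{"hand":1,"x":0,"y":-1.5,"z":-2.5,"spin":0},{"hand":1,"x":0,"y":-1.5,"z":-4.5,"spin":0},{"hand":1,"x":0,"y":-1.5,"z":-6.5,"spin":0},{"hand":1,"x":0,"y":-1.5,"z":-8.5,"spin":0},{"hand":1,"x":0,"y":-1.5,"z":-8.5,"spin":0},{"hand":1,"x":0,"y":-1.5,"z":-8.5,"spin":0}]'
python3 -c "
from h import *
go(441.2,-297.2,148,-.257)"
```

```text
time_s: 32.75
tcp_pos: [0.5073, -0.0911, 0.149]
eef_rot: [0.001, 0.724, 0.69, 0.0]
force: [0.2, 0.1, -1.0]
grip_width: 0.0198
t 32.75 tcp [507.3 -91.1 149. ] yaw -0.049 tilt [ 0.0016 -0.0003] grip 19.8 F [ 0.2  0.1 -1. ]
shift cm [-20.91  -5.59   0.1 ] spin 0.208
```

```bash
python3 -m creep '[{"hand":1,"x":-2,"y":-0.5,"z":0,"spin":0.02},{"hand":1,"x":-5,"y":-1.3,"z":0,"spin":0.05},{"hand":1,"x":-8,"y":-2.1,"z":0,"spin":0.08},{"hand":1,"x":-11,"y":-2.9,"z":0,"spin":0.11},{"hand":1,"x":-14,"y":-3.7,"z":0,"spin":0.14},{"hand":1,"x":-17,"y":-4.5,"z":0,"spin":0.17},{"hand":1,"x":-19.5,"y":-5.2,"z":0,"spin":0.2},{"hand":1,"x":-20.9,"y":-5.6,"z":0,"spin":0.208},{"hand":1,"x":-20.9,"y":-5.6,"z":1.5,"spin":0.208},{"hand":1,"x":-20.9,"y":-5.6,"z":3,"spin":0.208}]'
python3 -c "
from h import *
a=r.snapshot('side')[:,:,::-1]; b=r.snapshot('top')[:,:,::-1]
cv2.imwrite('pics/s18.png',cv2.convertScaleAbs(cv2.resize(a[210:310,240:340],None,fx=6,fy=6,interpolation=2),alpha=1.7))
cv2.imwrite('pics/t18.png',cv2.convertScaleAbs(cv2.resize(b[168:253,210:315],None,fx=7,fy=7,interpolation=2),alpha=1.7))
go(441.2,-297.2,56.5,-.257)
s,p,M,ps=st(); print((np.array(w2px('side',p-[0,0,.046]))-[240,210])*6+2.5,(np.array(w2px('side',[.4408,-.2983,.040]))-[240,210])*6+2.5)"
```

```text
time_s: 33.75
tcp_pos: [0.4406, -0.2971, 0.1176]
eef_rot: [-0.0, 0.792, 0.61, 0.0]
force: [-1.0, 0.3, -1.4]
grip_width: 0.0195
t 33.85 tcp [ 439.1 -295.5  116. ] yaw -0.257 tilt [-0.0047  0.0038] grip 19.8 F [-1.2 -0.2 -0.8]
shift cm [-0.13  0.28  5.95] spin 0.0
[265.15265485 297.14708481] [270.59158593 365.86661267]
```

View pics/s18.png

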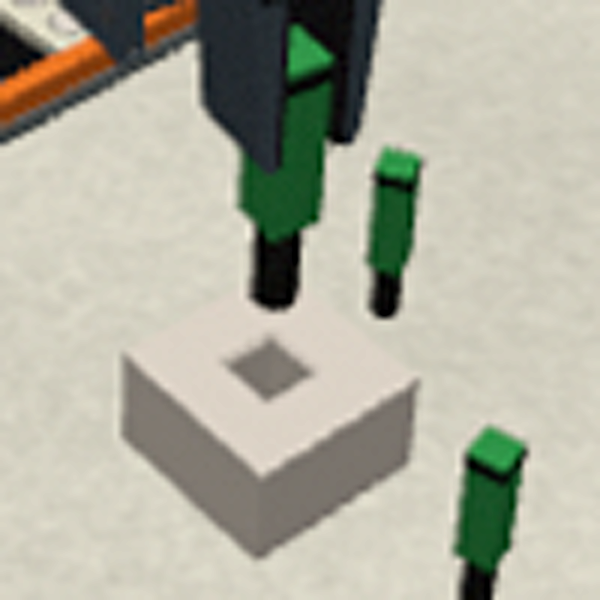

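View pics/t18.png

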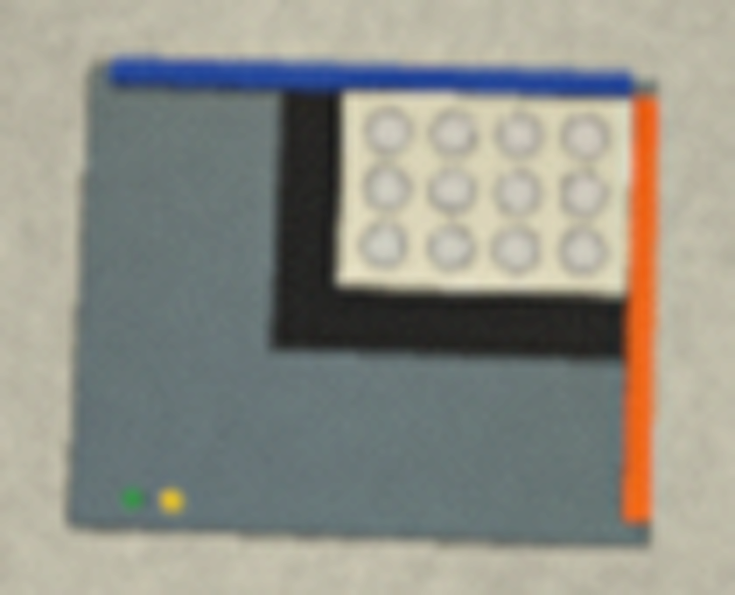

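From the top the tile fills the corner, with no gap at blue or orange. The foot at crop (275,300) is nearly over the hole at (269,368). Lowering to just above the mouth and letting it settle for a finer check.

```bash
python3 -m creep '[{"hand":1,"x":0,"y":0,"z":0.5,"spin":0},{"hand":1,"x":0,"y":0,"z":1,"spin":0},{"hand":1,"x":0,"y":0,"z":1.5,"spin":0},{"hand":1,"x":0,"y":0,"z":2,"spin":0},{"hand":1,"x":0,"y":0,"z":2.3,"spin":0},{"hand":1,"x":0,"y":0,"z":2.3,"spin":0},{"hand":1,"x":0,"y":0,"z":2.3,"spin":0},{"hand":1,"x":0,"y":0,"z":2.3,"spin":0},{"hand":1,"x":0,"y":0,"z":2.3,"spin":0},{"hand":1,"x":0,"y":0,"z":2.3,"spin":0}]'
python3 -c "
from h import *
a=r.snapshot('side')[:,:,::-1]; b=r.snapshot('top')[:,:,::-1]
cv2.imwrite('pics/s19.png',cv2.convertScaleAbs(cv2.resize(a[240:310,250:330],None,fx=9,fy=9,interpolation=2),alpha=1.9))
cv2.imwrite('pics/t19.png',cv2.convertScaleAbs(cv2.resize(b[195:275,335:415],None,fx=7,fy=7,interpolation=2),alpha=1.9))
go(441.2,-297.2,56.5,-.257)
s,p,M,ps=st(); f=lambda P:(np.array(w2px('side',P))-[250,240])*9+4
print(f(p-[0,0,.046]),f([.4408,-.2983,.040]),f([.4508,-.2983,.040]),f([.4408,-.2883,.040]))"
```

```text
time_s: 34.85
tcp_pos: [0.4409, -0.297, 0.0958]
eef_rot: [0.0, 0.792, 0.611, 0.0]
force: [0.4, 0.3, 0.2]
grip_width: 0.0201
t 34.95 tcp [ 440.9 -297.    95.7] yaw -0.257 tilt [ 0.0002 -0.    ] grip 19.6 F [ 0.8 -0.3 -0.5]
shift cm [-0.01  0.04  3.92] spin 0.0
[313.83354483 243.80920795] [316.1373789  279.04991901] [345.76905658 256.84041683] [282.83291757 256.24094136]
```

View pics/s19.png

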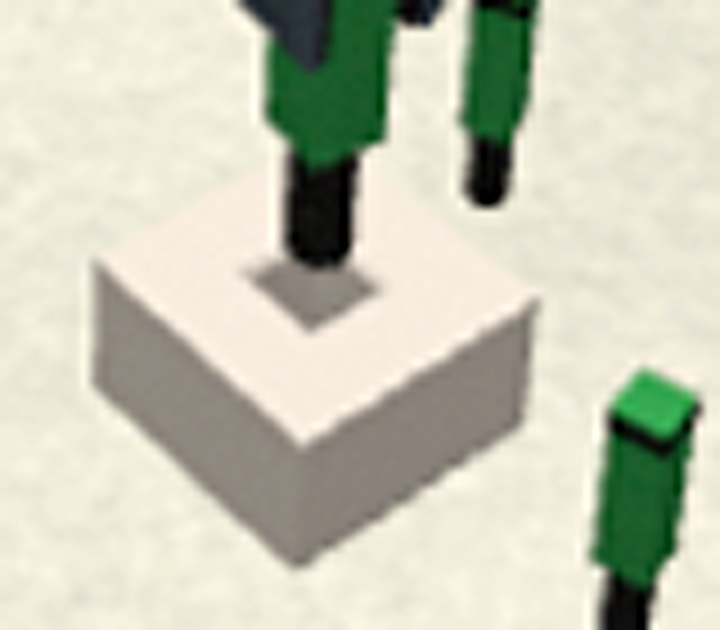

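View pics/t19.png

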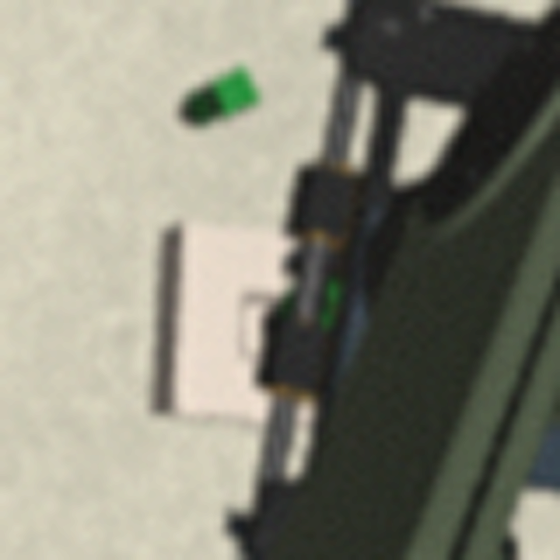

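The foot (318,245) is within about 1 mm of the hole's centre (312,282), well within the play. Lowering with a small correction.

```bash
python3 -m creep '[{"hand":1,"x":0.02,"y":-0.08,"z":0.4,"spin":0},{"hand":1,"x":0.02,"y":-0.08,"z":0.8,"spin":0},{"hand":1,"x":0.02,"y":-0.08,"z":1.2,"spin":0},{"hand":1,"x":0.02,"y":-0.08,"z":1.6,"spin":0},{"hand":1,"x":0.02,"y":-0.08,"z":1.9,"spin":0},{"hand":1,"x":0.02,"y":-0.08,"z":2.2,"spin":0},{"hand":1,"x":0.02,"y":-0.08,"z":2.5,"spin":0},{"hand":1,"x":0.02,"y":-0.08,"z":2.8,"spin":0},{"hand":1,"x":0.02,"y":-0.08,"z":3.1,"spin":0},{"hand":1,"x":0.02,"y":-0.08,"z":3.3,"spin":0}]'
python3 -c "
from h import *
go(441.2,-297.2,56.5,-.257)"
```

```text
time_s: 35.95
tcp_pos: [0.44, -0.2965, 0.0623]
eef_rot: [-0.0, 0.792, 0.611, 0.0]
force: [0.0, -0.3, -0.6]
grip_width: 0.02
t 35.95 tcp [ 440.  -296.5   62.3] yaw -0.257 tilt [-0.0002  0.0002] grip 20.0 F [ 0.  -0.3 -0.6]
shift cm [-0.04  0.13  0.58] spin -0.0
```

No contact force, so it's going in freely. Last few mm.

```bash
python3 -m creep '[{"hand":1,"x":0,"y":0,"z":0.1,"spin":0},{"hand":1,"x":0,"y":0,"z":0.2,"spin":0},{"hand":1,"x":0,"y":0,"z":0.3,"spin":0},{"hand":1,"x":0,"y":0,"z":0.4,"spin":0},{"hand":1,"x":0,"y":0,"z":0.45,"spin":0},{"hand":1,"x":0,"y":0,"z":0.5,"spin":0},{"hand":1,"x":0,"y":0,"z":0.55,"spin":0},{"hand":1,"x":0,"y":0,"z":0.6,"spin":0},{"hand":1,"x":0,"y":0,"z":0.6,"spin":0},{"hand":1,"x":0,"y":0,"z":0.6,"spin":0}]'
python3 -c "
from h import *
a=r.snapshot('side')[:,:,::-1]
cv2.imwrite('pics/s20.png',cv2.convertScaleAbs(cv2.resize(a[210:310,240:340],None,fx=6,fy=6,interpolation=2),alpha=1.7))
go(441.2,-297.2,56.5,-.257)"
```

```text
time_s: 36.95
tcp_pos: [0.4401, -0.2965, 0.0566]
eef_rot: [0.0, 0.792, 0.611, 0.0]
force: [0.1, -0.1, -0.9]
grip_width: 0.0198
t 37.0 tcp [ 440.1 -296.5   56.6] yaw -0.257 tilt [0.0001 0.0001] grip 19.7 F [ 0.3  0.3 -0.9]
shift cm [-0.04  0.12  0.01] spin -0.0
```

View pics/s20.png

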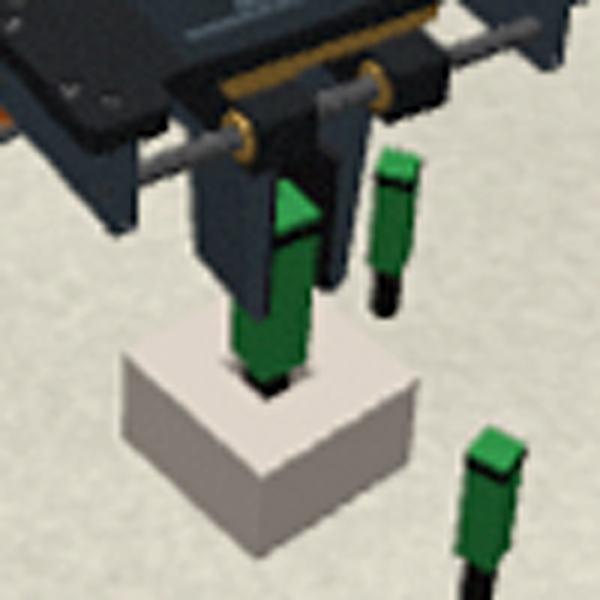

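The pusher is fully down in the hole, as deep as at the start (TCP 56.6 mm then and now). Releasing it and withdrawing straight up.

```bash
python3 -m creep '[{"hand":0.76,"x":0,"y":0,"z":0,"spin":0},{"hand":0.74,"x":0,"y":0,"z":0,"spin":0},{"hand":0.7,"x":0,"y":0,"z":0,"spin":0},{"hand":0.65,"x":0,"y":0,"z":0,"spin":0},{"hand":0.6,"x":0,"y":0,"z":0,"spin":0},{"hand":0.5,"x":0,"y":0,"z":0,"spin":0},{"hand":0.4,"x":0,"y":0,"z":0,"spin":0},{"hand":0.4,"x":0,"y":0,"z":0,"spin":0},{"hand":0.4,"x":0,"y":0,"z":0,"spin":0},{"hand":0.4,"x":0,"y":0,"z":0,"spin":0}]'
python3 -m creep '[{"hand":0.4,"x":0,"y":0,"z":-1,"spin":0},{"hand":0.4,"x":0,"y":0,"z":-2.5,"spin":0},{"hand":0.4,"x":0,"y":0,"z":-4,"spin":0},{"hand":0.4,"x":0,"y":0,"z":-6,"spin":0},{"hand":0.4,"x":0,"y":0,"z":-8,"spin":0},{"hand":0.4,"x":0,"y":0,"z":-10,"spin":0},{"hand":0.4,"x":0,"y":0,"z":-12,"spin":0},{"hand":0.4,"x":0,"y":-2,"z":-14,"spin":0},{"hand":0.4,"x":0,"y":-5,"z":-16,"spin":0},{"hand":0.4,"x":0,"y":-8,"z":-16,"spin":0}]'
python3 -c "
from h import *
a=r.snapshot('side')[:,:,::-1]; b=r.snapshot('top')[:,:,::-1]
u=cv2.convertScaleAbs(cv2.resize(a[150:310,120:340],None,fx=3.5,fy=3.5,interpolation=2),alpha=1.7)
cv2.imwrite('pics/s21.png',u); cv2.imwrite('pics/t21.png',cv2.convertScaleAbs(b,alpha=1.7))
go(0,0,0,0)"
```

```text
time_s: 38.0
tcp_pos: [0.4401, -0.2966, 0.0566]
eef_rot: [-0.0, 0.792, 0.611, 0.0]
force: [0.5, 0.2, -0.1]
grip_width: 0.0547
time_s: 39.0
tcp_pos: [0.3634, -0.277, 0.2199]
eef_rot: [0.003, 0.792, 0.611, 0.001]
force: [-0.2, -0.3, -0.2]
grip_width: 0.0549
t 39.1 tcp [ 360.  -275.2  218.2] yaw -0.258 tilt [ 0.0002 -0.0007] grip 54.8 F [ 0.  -0.4  0.2]
shift cm [ 17.43 -41.85  21.79] spin -0.258
```

View pics/s21.png

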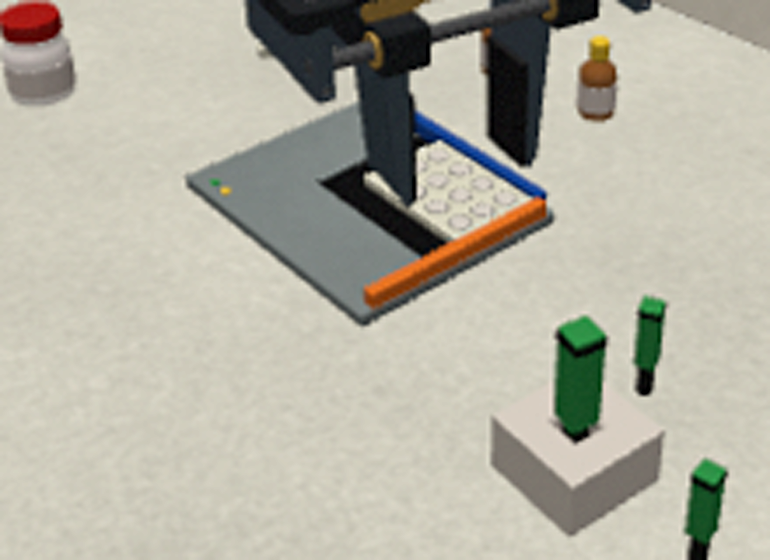

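View pics/t21.png

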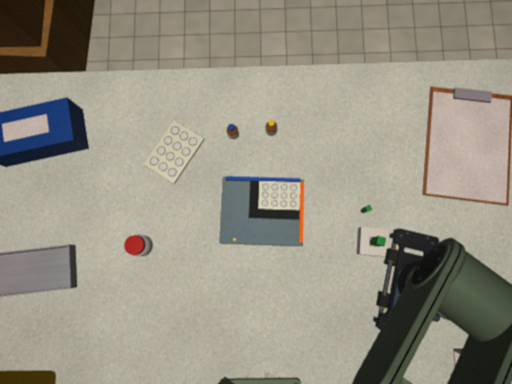

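Pusher upright in the stand, jar and bottles unmoved. Before handing in, I'll measure the tile's angle with subpixel edge fits.

```bash
cat > ang.py <<'E'
from h import *
def fit(im,ch,sgn,fixed,along,lo,hi):
    # along: 'u' -> scan columns, find edge row in [lo,hi]; else scan rows
    pts=[]
    for t in range(*fixed):
        l=(im[lo:hi,t,:] if along=='u' else im[t,lo:hi,:]).astype(float)@ch
        g=np.maximum(sgn*np.diff(l),0)
        k=np.argmax(g);a=max(0,k-2);b=k+3;e=(g[a:b]*np.arange(a,min(b,len(g)))).sum()/g[a:b].sum()+.5+lo
        pts.append((t,e) if along=='u' else (e,t))
    return np.array(pts,float)
def w(p,z): return np.array([px2w("top",q,z)[:2]*1000 for q in p])
def ang(W,ax):
    c=W-W.mean(0);v=np.linalg.svd(c)[2][0]
    res=np.abs(c@[-v[1],v[0]]).max()
    if v[ax]<0:v=-v
    return v,W.mean(0),res
ims=[r.snapshot("top") for _ in range(4)];im=np.mean(ims,0)
G=np.ones(3)/3
B=np.array([-1,0,1.]); O=np.array([1,0,-1.])
L={}
L['tile -x']=ang(w(fit(im,G,-1,(263,296),'u',203,214),.023),1)
L['tile +y']=ang(w(fit(im,G,1,(184,206),'v',253,264),.023),0)
L['blue in']=ang(w(fit(im,B,-1,(228,255),'u',177,185),.027),1)
L['blue out']=ang(w(fit(im,B,1,(230,296),'u',172,180),.027),1)
L['orange out']=ang(w(fit(im,O,-1,(186,240),'v',300,307),.027),0)
L['orange in']=ang(w(fit(im,O,1,(215,240),'v',296,303),.027),0)
for k,(v,m,e) in L.items():
    a=np.arctan2(v[1],v[0]); a=a-np.pi/2 if abs(a)>1 else a
    print(k,round(a,4),np.round(m,1),"maxres",round(e,2))
def dist(a,b):
    v,m,_=L[a];n=np.array([-v[1],v[0]]);return abs((L[b][1]-m)@n)
print("blue out->tile -x",dist('blue out','tile -x'),"want 85; orange out->tile +y",dist('orange out','tile +y'),"want 120")
E
python3 ang.py
```

```text
tile -x -0.0432 [529.7 -58.7] maxres 0.67
tile +y -0.0501 [570.2  -4.1] maxres 0.46
blue in -0.0612 [610.   41.2] maxres 0.34
blue out -0.0501 [617.2 -16.5] maxres 0.56
orange out -0.0539 [ 519.5 -121.5] maxres 0.38
orange in -0.0507 [ 481.4 -109.6] maxres 0.31
blue out->tile -x 85.30854637489008 want 85; orange out->tile +y 119.97581073271063 want 120
```

```bash
python3 -c "
from workcell import r
print(r.job_done(), r.get_state()['time_s'])"
```

```text
the job is handed in; nothing more can be done
the job is handed in; nothing more can be done
```

The tile is home against both stops and the pusher is back upright in its stand. I handed the job in after about 39 s of the 70 s; no verdict was reported.

**What I did:** I pushed the tile to the blue long stop, squared it with presses near each end, then slid it along to the orange short stop and pressed. I checked it once more on blue before putting the pusher back. The readings I took while pressing were mostly 2–7 N, with a peak of about 7.4 N at the orange stop.

**Last checks:**
- **Position:** the top camera puts the tile's far edges 85.3 mm and 120.0 mm from the outer faces of the blue and orange stops. The ideal is 85 and 120 mm.
- **Angle:** the tile's edges fit at -0.043 and -0.050 rad. The outer faces of the stops and orange's inner face fit at -0.050 to -0.054 rad, so the tile agrees with them to about 0.01 rad.
- **Pusher and bystanders:** the pictures show the pusher upright and fully down, and the jar and bottles where they started. The gripper is open and clear.

**What disagreed or went wrong:**
- **Blue inner edge:** a fit on a short stretch of the stop's inner edge gave -0.061 rad, which differs from the tile by 0.011 to 0.018 rad. I put this down to fit noise, because the end presses (foot x of -82.4 and -82.7 mm) showed the tile flush.
- **First press on blue:** the tile was still slightly crooked then and needed the press near its +y end to square up.
- **Refused moves:** two moves were refused early on for incomplete rows. Nothing moved.

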